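# Load the sample-box rack and lock its telescoping bar behind the boxes

## Robot

A 6-joint arm with a two-finger parallel gripper is mounted at the origin on the work surface. World frame = base frame: x ahead of the robot, y to its left, z up, the work surface at z = 0. Lengths are in m, angles in rad, forces in N, time in s.
With the tool pointing down it reaches from about 0.275 to 0.85 m from the base axis. Payload 5.2 kg.
Tool frame: the origin (TCP) lies midway between the tips of the shut fingers; the grasp point (between the pads) lies 19 mm behind it; x points along the fingers, z is the direction in which the jaws open and shut, and the axes are right-handed (so a half turn about x gives the same grasp; the last joint's range is limited). The gripper opens to 85 mm and grips with 20 to 120 N. Pads are 22 mm wide; open, the fingers measure 114 mm over their backs; the gripper's body (76 mm by 85 mm) begins 54 mm behind the grasp point. The pads swing forward as they close: fully open they stand 13 mm farther back than shut.
Start: joints at [-1.492, 0.259, 1.535, -0, 1.348, -0.203], TCP at [0.153, -0.528, 0.231] pointing down, gripper open.
Joint ranges: [-3.14, 3.14], [-0.91, 2.08], [0.19, 2.58], [-1.22, 4.36], [0.22, 2.71], [-3.12, 3.12]. Speed limits (rad/s): [2.57, 2.57, 3.14, 3.14, 3.14, 3.14].

## Interface

Orientations are given as a unit quaternion [x, y, z, w].
In Python, from workcell import bot gives the robot as it stands.
- The arm moves only by the tool send_rows, never from a script. Its argument "commands" is a list of rows, each an object of numbers: "tx", "ty", "tz": the shift along the tool's x, y, z in mm; "wx", "wy", "wz": the turn, a rotation vector about the tool's x, y, z in rad; "claw": the finger opening in mm, from 0 to 85.4. In form: [{"tx": .., "ty": .., "tz": .., "wx": .., "wy": .., "wz": .., "claw": ..}, ...]. A call has 1 to 20 rows; each row is the pose to reach, as a shift and turn from the pose measured when the call began, along the tool's axes at that moment; what a row does not reach only later rows make up. A row lasts 1/10 s, in which the tool goes at most 50 mm and 8.59 degrees, less where a joint would pass 70% of its speed; a pose out of reach is approached as far as the arm can. A call with a gripper value outside its range is refused whole. The fingers move at their own pace and stop on an object; the grip force is fixed at half the most. Time passes only in rows, so rows that repeat a pose let the fingers close. It gives the time, the measured TCP pose, the force and the opening at its end, in the units of the state.
- bot.state(): the state, without advancing time (a new reading comes with each control period).
- bot.get_image(name): name is "side" or "top" or "wrist"; returns a dict with "img" (384x512x3 uint8, red, green, blue), "z_map" (384x512 float32, m along the optical axis (not along the pixel's ray), 0 where there is no reading), "intrinsics" (3x3 intrinsics, pixels), "k1" (the pictures are not rectified: a ray, as slopes to the right and down, at radius r is drawn at 1 + k1 r^2 times it, then the intrinsics apply), "world_from_camera" (4x4, takes a point from camera to world coordinates). Camera axes: x right, y down, z forward; pixel columns grow to the right and rows downward; lengths in m; the calibration is good to about 2 mm. A picture is of the moment at which its call begins.
- bot.finish_job(): hands the job in, once; it reports no verdict.
The state is a dict: "clock": time; "qpos": joint angles; "qvel": joint speeds; "joint_efforts": joint torques, N m; "position": TCP position; "tcp_rot": TCP orientation; "contact_force": force on the tool from outside, world axes, zero at the start; "wrist_torque": the same for the moment, N m; "width": finger opening in m.
Only numpy, scipy, OpenCV 4.12 (cv2) and the standard library are available. Lean on these libraries where they do the work, as an engineer would, in place of code of your own. Each camera call takes 0.05 s, during which the arm holds its last target. There are 200 camera calls.

## Task

Load all the sample boxes into the rack. First twist the rack's telescoping retaining bar up to free it, draw it out to its full length and twist it back down to lock it there; then set every box upright in the channel, side by side from the end wall, squeezing the boxes gently (no more than 45 N). Last, twist the bar up again, slide it to the notch right behind the last box and twist it fully down to lock, leaving everything else on the bench where it stands.

Things in the scene. Friction and masses are not known exactly. Their poses are not given: they have to be found in the camera images.
- rack: Aluminium rack fixed to the bench. Origin: underside, on the channel's centre line; z up, y along the channel, x across it, away from the robot. Base 8 mm thick (channel floor z = 8 mm), x -50 to 110, y -170 to 215 mm. Channel 62 mm wide (x -31 to 31) between lips 6 mm thick, top at z = 15 mm. Boxes are packed from the end wall at y = -150 towards +y.
- end_wall (a point): Centre of the face, at floor level, of the wall that closes the channel: y = -150 mm in the rack's frame, facing +y. The wall is 74 mm wide, 10 mm thick, its top 40 mm above the bench.
- bar_tube (a point): Mouth of the fixed outer tube of the telescoping bar (26 mm diameter, along the rack's y, rack y -345 to -55), on its axis at rack x = 85, y = -55, z = 75 mm. The inner tube slides out of it to +y. Under the inner tube stands a notched rail, 10 mm wide, top at z = 58 mm, which the bar's lug enters to lock.
- bar_length (a joint): How far the inner tube is drawn out, m: 0 stowed, growing to the rack's +y, limit 0.236. Notches at 0 (stowed), 0.040 (behind two boxes), 0.112 (three), 0.184 (four), 0.232 (full length), each with about 2 mm play either way and a rounded mouth that leads the lug in from about 3 mm off. Unlocked it slides with about 2 N and stays where left.
- bar_twist (a joint): Twist of the inner tube, rad: 0 = locked, arm level, pointing to the rack's -x over the channel; grows as the arm swings up, limit 1.0. The lug is clear of the rail above about 0.4: slide the bar only with 0.5 or more. Between notches it cannot be twisted below about 0.3. It turns with about 2 N at the handle and stays where left.
- bar_handle (a point): Centre of the handle on the bar's arm: dark cylinder, 22 mm diameter, 40 mm long along the rack's y; grip its two flat ends so that it can turn between the fingers. Rack frame, mm: x = 85 - 90 cos t + 32 sin t, y = -38 + L, z = 75 + 90 sin t + 32 cos t (t = bar_twist, L = bar_length in mm). Arm and stalk below it are 10 mm thick along y.
- bar_pad (a point): Centre of the face, looking to the end wall (-y), of the retaining pad: grey plate 50 x 40 high x 8 mm thick, hanging from the arm into the channel when locked, z 14 to 54 mm; face at rack y = -42 mm + L. The notches leave 72 mm per box plus 4 mm. Twisted up 0.6 or more it swings clear above the boxes.
- box1: Lidded plastic sample box (white, grey lid), 54 mm along its x, 68 mm along its y, 50 mm tall, about 0.18 kg, closed. Origin: centre of its underside, z up. Two to four stand on the bench (None if absent). In the channel its y lies along the rack's y, either way round; grip it across its 54 mm.
- box2: Lidded plastic sample box (white, grey lid), 54 mm along its x, 68 mm along its y, 50 mm tall, about 0.18 kg, closed. Origin: centre of its underside, z up. Two to four stand on the bench (None if absent). In the channel its y lies along the rack's y, either way round; grip it across its 54 mm.
- box3: Lidded plastic sample box (white, grey lid), 54 mm along its x, 68 mm along its y, 50 mm tall, about 0.18 kg, closed. Origin: centre of its underside, z up. Two to four stand on the bench (None if absent). In the channel its y lies along the rack's y, either way round; grip it across its 54 mm.
- box4: Lidded plastic sample box (white, grey lid), 54 mm along its x, 68 mm along its y, 50 mm tall, about 0.18 kg, closed. Origin: centre of its underside, z up. Two to four stand on the bench (None if absent). In the channel its y lies along the rack's y, either way round; grip it across its 54 mm.
- reagent_bottle: Bystander: small white reagent bottle, 52 mm wide and 95 mm tall, dark cap. Origin: centre of its underside. Leave it alone.
- microplate: Bystander: clear flat plate with many wells, 86 x 128 x 14 mm. Origin: centre of its underside. Leave it alone.
- beaker: Bystander: glass beaker, 70 mm wide and 90 mm tall. Origin: centre of its underside. Leave it alone.
- tip_rack: Bystander: pipette tip box, 85 x 122 x 50 mm. Origin: centre of its underside. Leave it alone.
- pipette: Bystander: hand pipette lying down, about 260 mm long. Origin: centre of the underside of its body line. Leave it alone.
- petri_dish: Bystander: closed round glass dish, 60 mm wide and 20 mm tall. Origin: centre of its underside. Leave it alone.
Things that resemble listed ones, but are neither listed nor needed, are in the scene too. What is shaped like the box1 but blue or purple is not meant.

How it is judged:
By the outcome, as a careful person would: the job done as asked, in the order asked, and still so for the second after the job is handed in, with the robot touching nothing.
Of box1, box2, box3, box4 only 2 to 4 are there at a start; the rules pass over those that are not, and their reading is None.
At some moment in a run one of box1, box2, box3, box4 may be knocked a few centimetres aside while the robot is not near it.
Once in a run the grip may slacken for a moment while it holds something.
It also fails if it takes over 210 s, if anything falls off the work surface, if the arm or the gripper's body presses on something with over 40 N, if the wrist force passes 120 N, or if a joint passes its speed limit or range.

## Working session

There is one attempt and no reset: what is moved stays moved. The work goes in short steps, Python scripts to look and compute and a tool call to move; the robot and the scene stay as the last step left them, time stands still between calls to the robot, and variables do not carry over. Pictures are saved under pics/ and viewed, about 12 in all and at most 16, crops included, and the job is handed in when it is done.

Besides the shell and the picture viewer there is one more tool, called after "Emit:" by a JSON object that holds its "method" and its "body", one argument or row to a line. send_rows: Moves the arm, as the interface text tells. Its arguments: {"type":"object","properties":{"commands":{"type":"array"}},"required":["commands"]}

```bash
mkdir -p pics; ls; cat > h.py <<'E'
import numpy as np, cv2, sys
from workcell import bot
from scipy.spatial.transform import Rotation as R
def snap(n):
    d=bot.get_image(n); return d
def save(d,f,s=1.5):
    cv2.imwrite('pics/'+f,cv2.resize(d['img'][:,:,::-1],None,fx=s,fy=s))
def cloud(d):
    K=np.array(d['intrinsics']);h,w=d['z_map'].shape
    k=d['k1']
    k=float(np.ravel(k)[0])
    u,v=np.meshgrid(np.arange(w),np.arange(h))
    pts=np.stack([u,v],-1).reshape(-1,1,2).astype(np.float64)
    x=cv2.undistortPoints(pts,K,np.array([k,0,0,0,0.]),None,None,).reshape(h,w,2)
    z=d['z_map'].astype(float)
    P=np.stack([x[...,0]*z,x[...,1]*z,z,np.ones_like(z)],-1)@np.array(d['world_from_camera']).T
    P=P[...,:3]; P[z==0]=np.nan
    return P
E
python3 - <<'E'
from h import *
print(bot.state())
for n in ['top','side']:
    d=snap(n); save(d,n+'0.png'); np.savez(n+'0.npz',**d); print(n,d['k1'],d['intrinsics'],d['world_from_camera'])
E
```

```text
pics
{'clock': 0.0, 'qpos': array([-1.49179976e+00,  2.59333638e-01,  1.53608554e+00,  2.45517714e-05,
        1.34803630e+00, -2.02785444e-01]), 'qvel': array([-0.00056683,  0.00046052, -0.0001255 , -0.00126697,  0.00065129,
        0.00127772]), 'joint_efforts': array([-2.42108632e-03, -4.46026862e+01, -2.90573162e+01, -5.42362941e-04,
        1.17013359e-02,  1.52538479e-05]), 'position': array([ 0.15293242, -0.52774889,  0.23047877]), 'tcp_rot': array([ 0.42533354,  0.56568657, -0.42433509,  0.56482724]), 'contact_force': array([ 0.54296324,  0.12279793, -0.19742528]), 'wrist_torque': array([ 0.04136487, -0.047007  , -0.0188149 ]), 'width': 0.08559880228169081}
top -0.18426315310938618 [[461.86294291   0.         248.58696624]
 [  0.         461.86294291 190.73026409]
 [  0.           0.           1.        ]] [[-0.02015273 -0.98920278  0.14516105  0.31423985]
 [-0.99961899  0.02267467  0.01573971 -0.00269449]
 [-0.01886124 -0.14478854 -0.98928284  1.44233423]
 [ 0.          0.          0.          1.        ]]
side -0.10193995829999869 [[497.83246064   0.         259.67023355]
 [  0.         497.83246064 191.7022361 ]
 [  0.           0.           1.        ]] [[-0.94399441 -0.23061763  0.23598744  0.13212651]
 [-0.32983658  0.639855   -0.6941134   1.11514323]
 [ 0.00907704 -0.73307645 -0.68008567  1.20642337]
 [ 0.          0.          0.          1.        ]]
```

View pics/top0.png

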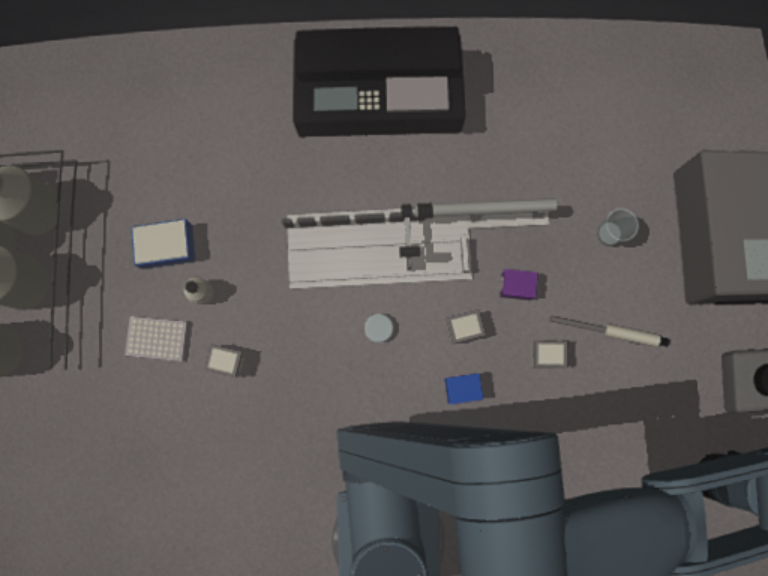

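View pics/side0.png

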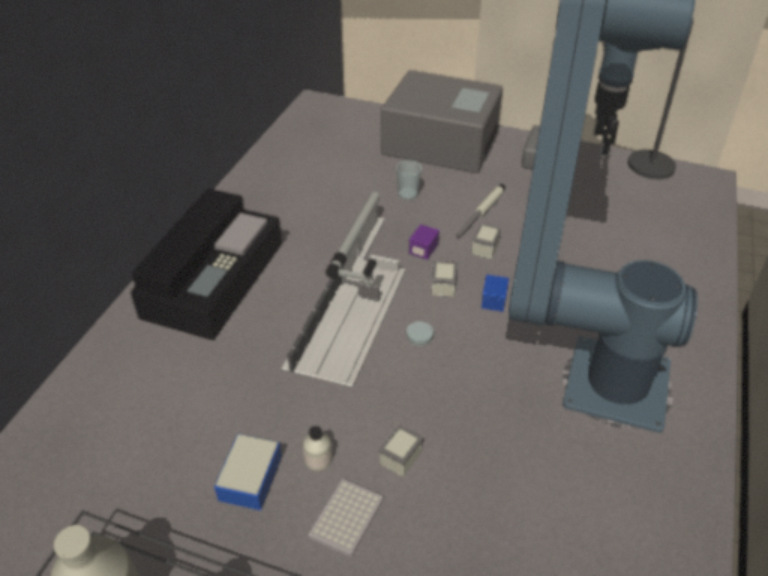

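The top view shows the rack in the centre with the end wall on the right (world −y) and the handle at about (410,252). Three white boxes are at (225,360), (467,327) and (552,353). The blue and purple ones are decoys. The side view agrees.

```bash
cat >> h.py <<'E'
def rects(d,P,m,amin,amax):
    out=[]
    n,l,st,c=cv2.connectedComponentsWithStats(m.astype(np.uint8))
    for i in range(1,n):
        if not amin<st[i,4]<amax: continue
        q=P[l==i]; q=q[~np.isnan(q[:,0])]
        (cx,cy),(w,h),a=cv2.minAreaRect((q[:,:2]*1000).astype(np.float32))
        out.append((c[i].round(),st[i,4],np.round([cx,cy,w,h,a],1),np.round(np.median(q[:,2])*1000,1),d['img'][l==i].mean(0).round()))
    return out
E
python3 - <<'E'
from h import *
for n in ['top','side']:
    d=dict(np.load(n+'0.npz')); P=cloud(d); z=P[...,2]
    print(n)
    m=(z>.038)&(z<.062)
    m=cv2.morphologyEx(m.astype(np.uint8),cv2.MORPH_OPEN,np.ones((3,3)))
    for r in rects(d,P,m,80,3000): print(r)
    print('rack')
    m=(z>.004)&(z<.024)&(P[...,0]>.35)&(P[...,0]<.75)&(abs(P[...,1])<.35)
    m=cv2.morphologyEx(m.astype(np.uint8),cv2.MORPH_CLOSE,np.ones((5,5)))
    m=cv2.morphologyEx(m.astype(np.uint8),cv2.MORPH_OPEN,np.ones((5,5)))
    for r in rects(d,P,m,1500,50000): print(r)
    print('noise', np.nanmedian(z[(abs(z)<.02)]))
    # handle
    m=(z>.10)&(z<.135)&(P[...,0]>.38)&(P[...,0]<.6)&(abs(P[...,1])<.2)
    for r in rects(d,P,m,20,3000): print('H',r)
E
```

```text
top
(array([107., 161.]), np.int32(1016), array([623.4, 466.7,  88.8, 124.3,   7. ]), np.float64(51.4), array([152., 150., 141.]))
(array([459., 164.]), np.int32(117), array([ 591.1, -650.8,    6.4,  115. ,   89.9]), np.float64(49.6), array([63., 60., 59.]))
(array([ 23., 191.]), np.int32(82), array([537. , 748.4,  16.2,  75.8,  76.9]), np.float64(48.6), array([65., 64., 58.]))
(array([346., 188.]), np.int32(389), array([ 519.3, -280.3,   67.8,   55.1,   83.5]), np.float64(50.5), array([ 96.,  57., 110.]))
(array([310., 217.]), np.int32(404), array([ 433.3, -165.5,   54.4,   68.6,   12.9]), np.float64(50.5), array([139., 135., 125.]))
(array([366., 236.]), np.int32(383), array([ 373.3, -335.4,   67.2,   52.1,   88. ]), np.float64(50.6), array([141., 136., 125.]))
(array([149., 240.]), np.int32(389), array([373.2, 329. ,  69.7,  54.5,  75.5]), np.float64(49.8), array([142., 138., 127.]))
(array([487., 256.]), np.int32(83), array([ 292.9, -724.8,    7.6,   78.6,   89.6]), np.float64(50.6), array([65., 64., 62.]))
(array([309., 259.]), np.int32(399), array([ 307.6, -159. ,   54.7,   68.
[... 1894 characters left out ...]
float64(50.5), array([53., 59., 64.]))
(array([267., 297.]), np.int32(430), array([373.2, 331.3,  70.2,  54.9,  76.5]), np.float64(48.7), array([147., 143., 129.]))
(array([165., 310.]), np.int32(1236), array([622.7, 468.7,  87.6, 126.9,   6. ]), np.float64(51.0), array([159., 159., 149.]))
(array([211., 302.]), np.int32(86), array([512.7, 403.2,  45.5,  16.8,  24.3]), np.float64(51.9), array([163., 157., 139.]))
rack
(array([237., 208.]), np.int32(4269), array([584.5, -70.5, 196.8, 566.8,   1.5]), np.float64(7.9), array([153., 148., 140.]))
noise 7.073651170474982e-06
H (array([246., 178.]), np.int32(71), array([577. , -52.2,  19.6,  45.6,   3.5]), np.float64(116.6), array([69., 67., 64.]))
```

```bash
python3 - <<'E'
from h import *
for n in ['top','side']:
    d=dict(np.load(n+'0.npz')); P=cloud(d)*1000; x,y,z=P[...,0],P[...,1],P[...,2]
    reg=(x>480)&(x<720)&(y>-420)&(y<250)
    m=(reg&(z>78)&(z<95)&(y<-100)).astype(np.uint8)
    m=cv2.morphologyEx(m,cv2.MORPH_OPEN,np.ones((2,2)))
    q=P[m>0]; f=cv2.fitLine(q[:,:2].astype(np.float32),cv2.DIST_HUBER,0,.01,.01).ravel()
    print(n,'tube',len(q),f.round(4),np.degrees(np.arctan2(f[1],f[0])),q[:,1].min(),q[:,1].max(),q[:,2].max())
    # rail: z 50-62
    for nm,lo,hi,rr in [('railtop',52,63,(y>20)&(y<200)&(x>620)),('base',4,12,(y>-220)&(y<225)),('lip',12.5,18.5,(y>-10)&(y<200)&(x<640)),('wall',33,46,(y<-150)&(y>-230)&(x<635))]:
        m=(reg&rr&(z>lo)&(z<hi)); q=P[m]
        if len(q)<10: print(nm,len(q));continue
        pc=np.percentile(q,[1,50,99],axis=0).round(1)
        r=cv2.minAreaRect(q[:,:2].astype(np.float32))
        f=cv2.fitLine(q[:,:2].astype(np.float32),cv2.DIST_HUBER,0,.01,.01).ravel()
        print(nm,len(q),pc.tolist(),np.round(r[0],1),np.round(r[1],1),round(r[2],1),np.degrees(np.arctan2(f[1],f[0])).round(2),f[2:].round(1))
d=dict(np.load('top0.npz')); im=d['img']; cv2.imwrite('pics/rack0.png',cv2.resize(im[120:205,170:390,::-1],None,fx=3.6,fy=3.6,interpolation=cv2.INTER_CUBIC))
E
```

```text
top tube 618 [0. 0. 0. 0.] 0.0 nan nan nan
railtop 166 [[655.3, 21.3, 52.5], [662.5, 101.6, 57.7], [670.3, 198.1, 62.5]] [662.8 109.7] [ 13.  177.3] 1.7 -87.91 [662.3 106.9]
base 4187 [[486.9, -208.0, 4.1], [598.8, 17.8, 7.8], [711.0, 212.3, 11.9]] [600.1   2.4] [239.6 444.8] 0.0 -87.76 [599.1  18.1]
lip 355 [[530.6, -7.6, 12.5], [587.2, 95.7, 14.5], [638.0, 194.6, 18.2]] [582.7  94. ] [207.8 113.9] 90.0 76.2 [584.2 103.5]
wall 80 [[549.3, -177.3, 33.3], [584.2, -170.7, 39.9], [621.7, -166.0, 44.8]] [ 585.7 -171.3] [73.  10.5] 1.8 1.76 [ 583.6 -170.8]
side tube 281 [0. 0. 0. 0.] 0.0 nan nan nan
railtop 128 [[654.0, 22.0, 52.6], [661.0, 109.8, 57.9], [668.8, 198.9, 62.5]] [661.5 110.2] [ 11.7 179.9] 1.7 -88.26 [661.3 110. ]
base 2488 [[492.4, -198.2, 4.1], [593.8, 46.0, 7.8], [707.5, 203.9, 11.9]] [599.4   2.5] [442.5 239.6] 89.8 -88.18 [593.7  48.2]
lip 238 [[532.9, -8.2, 12.5], [582.7, 94.4, 14.6], [629.8, 195.2, 18.1]] [581.8  95. ] [111.9 207.2] 0.2 -71.59 [585.4  77.3]
wall 60 [[549.8, -176.8, 33.4], [580.7, -167.0, 39.3], [619.1, -158.5, 45.9]] [ 585.4 -166.7] [72.6 18.8] 2.8 0.95 [ 583.1 -167.2]
```

View pics/rack0.png

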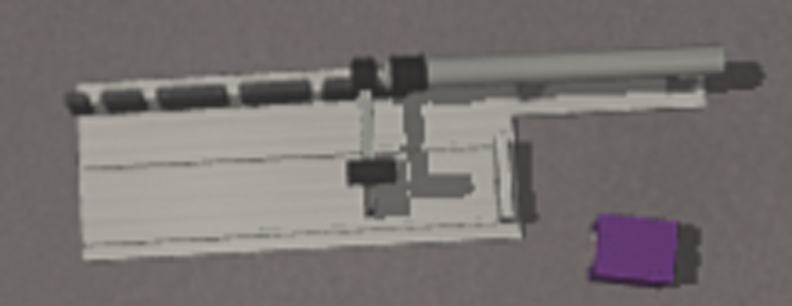

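The crop confirms the rack's yaw is about +1.8° and the bar is stowed with its arm level. The rack origin is about (581,−15) mm. I'll write a move planner and go above the handle.

```bash
cat >> h.py <<'E'
O=np.array([581.,-15.3]); TH=np.radians(1.9)
def r2w(x,y,z):
    c,s=np.cos(TH),np.sin(TH); return np.array([O[0]+c*x-s*y,O[1]+s*x+c*y,z])
def w2r(p):
    c,s=np.cos(TH),np.sin(TH); q=np.array(p[:2])-O; return np.array([c*q[0]+s*q[1],-s*q[0]+c*q[1],p[2]])
def toolrot(yaw):  # tool x down, tool z at angle yaw in world xy
    z=np.array([np.cos(yaw),np.sin(yaw),0]);x=np.array([0,0,-1.]);return R.from_matrix(np.stack([x,np.cross(z,x),z],1))
def cur():
    s=bot.state(); return s['position']*1000,R.from_quat(s['tcp_rot']),s
def yawnear(a):   # a modulo pi nearest to present jaw yaw
    p,r,s=cur(); z=r.as_matrix()[:,2]; y0=np.arctan2(z[1],z[0]); return a+np.pi*np.round((y0-a)/np.pi)
def plan(*T):  # list of (xyz mm, yaw)
    p,r,s=cur(); z=r.as_matrix()[:,2]
    print('clk',s['clock'].__round__(2),'tcp',p.round(1),'rack',w2r(p).round(1),'jawyaw',np.degrees(np.arctan2(z[1],z[0])).round(1),'q',s['qpos'].round(2),'F',s['contact_force'].round(1),'w',(s['width']*1000).__round__(1))
    for t,yaw in T:
        d=r.inv().apply(np.array(t)-p); w=(r.inv()*toolrot(yaw)).as_rotvec()
        print('to',np.round(t,1),'t',d.round(1),'w',w.round(4))
E
python3 - <<'E'
from h import *
y=TH+np.pi/2
plan((r2w(-5,-38,200),yawnear(y)),(r2w(-5,-38,200),yawnear(y)+np.pi))
plan((r2w(-5,-38,86),yawnear(y)))
E
```

```text
clk 0.1 tcp [ 152.9 -527.8  230.5] rack [-444.8 -498.   230.5] jawyaw -73.9 q [-1.49  0.26  1.54  0.    1.35 -0.2 ] F [ 0.1 -0.3  0.3] w 85.1
to [577.3 -53.4 200. ] t [  31.3  539.5 -337.6] w [ 2.486e-01 -1.700e-03 -1.000e-04]
to [577.3 -53.4 200. ] t [  31.3  539.5 -337.6] w [-2.8929e+00  2.0000e-04 -2.5000e-03]
clk 0.1 tcp [ 152.9 -527.8  230.5] rack [-444.8 -498.   230.5] jawyaw -73.9 q [-1.49  0.26  1.54  0.    1.35 -0.2 ] F [ 0.1 -0.3  0.3] w 85.1
to [577.3 -53.4  86. ] t [ 145.3  539.5 -337.4] w [ 2.486e-01 -1.700e-03 -1.000e-04]
```

Emit:
{"method": "send_rows", "body": {
  "commands": [
    {"tx": 10, "ty": 540, "tz": -338, "wx": 0.249, "wy": -0.002, "wz": 0, "claw": 70},
    {"tx": 10, "ty": 540, "tz": -338, "wx": 0.249, "wy": -0.002, "wz": 0, "claw": 70},
    {"tx": 10, "ty": 540, "tz": -338, "wx": 0.249, "wy": -0.002, "wz": 0, "claw": 70},
    {"tx": 10, "ty": 540, "tz": -338, "wx": 0.249, "wy": -0.002, "wz": 0, "claw": 70},
    {"tx": 10, "ty": 540, "tz": -338, "wx": 0.249, "wy": -0.002, "wz": 0, "claw": 70},
    {"tx": 10, "ty": 540, "tz": -338, "wx": 0.249, "wy": -0.002, "wz": 0, "claw": 70},
    {"tx": 10, "ty": 540, "tz": -338, "wx": 0.249, "wy": -0.002, "wz": 0, "claw": 70},
    {"tx": 10, "ty": 540, "tz": -338, "wx": 0.249, "wy": -0.002, "wz": 0, "claw": 70},
    {"tx": 10, "ty": 540, "tz": -338, "wx": 0.249, "wy": -0.002, "wz": 0, "claw": 70},
    {"tx": 10, "ty": 540, "tz": -338, "wx": 0.249, "wy": -0.002, "wz": 0, "claw": 70},
    {"tx": 10, "ty": 540, "tz": -338, "wx": 0.249, "wy": -0.002, "wz": 0, "claw": 70},
    {"tx": 10, "ty": 540, "tz": -338, "wx": 0.249, "wy": -0.002, "wz": 0, "claw": 70},
    {"tx": 10, "ty": 540, "tz": -338, "wx": 0.249, "wy": -0.002, "wz": 0, "claw": 70},
    {"tx": 10, "ty": 540, "tz": -338, "wx": 0.249, "wy": -0.002, "wz": 0, "claw": 70},
    {"tx": 10, "ty": 540, "tz": -338, "wx": 0.249, "wy": -0.002, "wz": 0, "claw": 70},
    {"tx": 10, "ty": 540, "tz": -338, "wx": 0.249, "wy": -0.002, "wz": 0, "claw": 70},
    {"tx": 10, "ty": 540, "tz": -338, "wx": 0.249, "wy": -0.002, "wz": 0, "claw": 70}
  ]
}}

```text
clock: 1.8
position: [0.5769, -0.0542, 0.2213]
tcp_rot: [0.492, 0.508, -0.492, 0.508]
contact_force: [0.2, -1.1, -1.1]
width: 0.0699
```

```bash
python3 - <<'E'
from h import *
y=TH+np.pi/2
d=snap('wrist'); save(d,'w1.png',1); np.savez('w1.npz',**d); P=cloud(d)*1000
z=P[...,2]; print(d['world_from_camera'])
h=(z>100)&(z<125)&(P[...,0]>540)&(P[...,0]<620)&(d['img'].max(2)<90)
for r in rects(d,P/1000,h,40,99999): print('H',r)
plan((r2w(-5,-38,86),yawnear(y)))
t=snap('top'); P=cloud(t); z=P[...,2]
m=((z>.038)&(z<.062)).astype(np.uint8)
m=cv2.morphologyEx(m,cv2.MORPH_OPEN,np.ones((3,3)))
for r in rects(t,P,m,250,500): print(r)
save(t,'top1.png')
E
```

```text
[[ 3.14035995e-02 -9.60547852e-01 -2.76336097e-01  6.46903376e-01]
 [-9.99506782e-01 -3.02015854e-02 -8.60561730e-03 -5.06916672e-02]
 [-7.96810052e-05  2.76470050e-01 -9.61022531e-01  3.63904027e-01]
 [ 0.00000000e+00  0.00000000e+00  0.00000000e+00  1.00000000e+00]]
H (array([252., 188.]), np.int32(1406), array([578.9, -52.3,  19.6,  39. ,   2.1]), np.float64(119.0), array([22., 21., 21.]))
clk 1.85 tcp [577.  -54.2 221.4] rack [ -5.3 -38.7 221.4] jawyaw -88.2 q [-0.29  0.32  1.48 -0.    1.35  1.25] F [-0.3 -0.8  0.8] w 70.1
to [577.3 -53.4  86. ] t [135.4   0.3  -0.8] w [-0.0023  0.0005 -0.    ]
(array([346., 188.]), np.int32(387), array([ 518.9, -280.4,   68.3,   54.8,   83.1]), np.float64(50.3), array([ 97.,  58., 112.]))
(array([310., 217.]), np.int32(401), array([ 433.4, -166.4,   54.1,   69.4,   13.1]), np.float64(50.6), array([154., 150., 139.]))
(array([366., 236.]), np.int32(381), array([ 373.3, -335.5,   66.6,   52.1,   88.1]), np.float64(50.5), array([94., 91., 85.]))
(array([149., 240.]), np.int32(387), array([372.9, 328. ,  68.5,  54.6,  75.8]), np.float64(49.8), array([158., 153., 142.]))
(array([309., 259.]), np.int32(399), array([ 307.6, -158.4,   54.6,   67.9,    6.6]), np.float64(50.4), array([ 55.,  83., 149.]))
```

Emit:
{"method": "send_rows", "body": {
  "commands": [
    {"tx": 40, "ty": 1.5, "tz": -1.5, "wx": 0, "wy": 0, "wz": 0, "claw": 70},
    {"tx": 80, "ty": 1.5, "tz": -1.5, "wx": 0, "wy": 0, "wz": 0, "claw": 65},
    {"tx": 110, "ty": 1.5, "tz": -1.5, "wx": 0, "wy": 0, "wz": 0, "claw": 60},
    {"tx": 125, "ty": 1.5, "tz": -1.5, "wx": 0, "wy": 0, "wz": 0, "claw": 60},
    {"tx": 136, "ty": 1.5, "tz": -1.5, "wx": 0, "wy": 0, "wz": 0, "claw": 60},
    {"tx": 136, "ty": 1.5, "tz": -1.5, "wx": 0, "wy": 0, "wz": 0, "claw": 60},
    {"tx": 136, "ty": 1.5, "tz": -1.5, "wx": 0, "wy": 0, "wz": 0, "claw": 45},
    {"tx": 136, "ty": 1.5, "tz": -1.5, "wx": 0, "wy": 0, "wz": 0, "claw": 42},
    {"tx": 136, "ty": 1.5, "tz": -1.5, "wx": 0, "wy": 0, "wz": 0, "claw": 39},
    {"tx": 136, "ty": 1.5, "tz": -1.5, "wx": 0, "wy": 0, "wz": 0, "claw": 37},
    {"tx": 136, "ty": 1.5, "tz": -1.5, "wx": 0, "wy": 0, "wz": 0, "claw": 35},
    {"tx": 136, "ty": 1.5, "tz": -1.5, "wx": 0, "wy": 0, "wz": 0, "claw": 35},
    {"tx": 136, "ty": 1.5, "tz": -1.5, "wx": 0, "wy": 0, "wz": 0, "claw": 35}
  ]
}}

```text
clock: 3.2
position: [0.5791, -0.0529, 0.0861]
tcp_rot: [0.492, 0.507, -0.492, 0.508]
contact_force: [-1.7, -2.1, 6.1]
width: 0.039
```

```bash
python3 - <<'E'
from h import *
p,r,s=cur()
def H(t,L): return np.array([85-90*np.cos(t)+32*np.sin(t),-38+L,75+90*np.sin(t)+32*np.cos(t)])
p0=w2r(p); off=p0-H(0,0); print('off',off)
z=r.as_matrix()[:,2]; y=np.arctan2(z[1],z[0])
plan(*[(r2w(*(H(t,0)+off)),y) for t in np.arange(.06,.73,.06)])
E
```

```text
off [  1.87742432   0.45549117 -20.85269968]
clk 3.2 tcp [579.1 -52.9  86.1] rack [ -3.1 -37.5  86.1] jawyaw -88.2 q [-0.28  0.45  1.64 -0.    1.05  1.26] F [-1.7 -2.1  6.1] w 39.0
to [581.2 -52.9  91.5] t [-5.3  2.1  0. ] w [ 0.      0.0011 -0.0017]
to [583.6 -52.8  96.7] t [-10.5   4.5   0. ] w [ 0.      0.0011 -0.0017]
to [586.3 -52.7 101.7] t [-15.6   7.2   0. ] w [ 0.      0.0011 -0.0017]
to [589.3 -52.6 106.6] t [-20.5  10.2  -0. ] w [ 0.      0.0011 -0.0017]
to [592.6 -52.5 111.3] t [-25.1  13.5  -0. ] w [ 0.      0.0011 -0.0017]
to [596.2 -52.4 115.8] t [-29.6  17.1  -0. ] w [ 0.      0.0011 -0.0017]
to [600.  -52.2 120.1] t [-33.9  20.9  -0. ] w [ 0.      0.0011 -0.0017]
to [604.1 -52.1 124.1] t [-37.9  25.   -0. ] w [ 0.      0.0011 -0.0017]
to [608.4 -52.  127.9] t [-41.7  29.3  -0. ] w [ 0.      0.0011 -0.0017]
to [612.9 -51.8 131.4] t [-45.2  33.9  -0. ] w [ 0.      0.0011 -0.0017]
to [617.6 -51.7 134.6] t [-48.4  38.6  -0. ] w [ 0.      0.0011 -0.0017]
to [622.5 -51.5 137.5] t [-51.3  43.5  -0. ] w [ 0.      0.0011 -0.0017]
```

Emit:
{"method": "send_rows", "body": {
  "commands": [
    {"tx": -5.3, "ty": 2.1, "tz": 0, "wx": 0, "wy": 0, "wz": 0, "claw": 36},
    {"tx": -10.5, "ty": 4.5, "tz": 0, "wx": 0, "wy": 0, "wz": 0, "claw": 36},
    {"tx": -15.6, "ty": 7.2, "tz": 0, "wx": 0, "wy": 0, "wz": 0, "claw": 36},
    {"tx": -20.5, "ty": 10.2, "tz": 0, "wx": 0, "wy": 0, "wz": 0, "claw": 36},
    {"tx": -25.1, "ty": 13.5, "tz": 0, "wx": 0, "wy": 0, "wz": 0, "claw": 36},
    {"tx": -29.6, "ty": 17.1, "tz": 0, "wx": 0, "wy": 0, "wz": 0, "claw": 36},
    {"tx": -33.9, "ty": 20.9, "tz": 0, "wx": 0, "wy": 0, "wz": 0, "claw": 36},
    {"tx": -37.9, "ty": 25, "tz": 0, "wx": 0, "wy": 0, "wz": 0, "claw": 36},
    {"tx": -41.7, "ty": 29.3, "tz": 0, "wx": 0, "wy": 0, "wz": 0, "claw": 36},
    {"tx": -45.2, "ty": 33.9, "tz": 0, "wx": 0, "wy": 0, "wz": 0, "claw": 36},
    {"tx": -48.4, "ty": 38.6, "tz": 0, "wx": 0, "wy": 0, "wz": 0, "claw": 36},
    {"tx": -51.3, "ty": 43.5, "tz": 0, "wx": 0, "wy": 0, "wz": 0, "claw": 36},
    {"tx": -51.3, "ty": 43.5, "tz": 0, "wx": 0, "wy": 0, "wz": 0, "claw": 36}
  ]
}}

```text
clock: 4.5
position: [0.6232, -0.0514, 0.1381]
tcp_rot: [0.493, 0.507, -0.492, 0.509]
contact_force: [-2.8, 1.7, -5.9]
width: 0.0389
```

```bash
cat >> h.py <<'E'
def H(t,L): return np.array([85-90*np.cos(t)+32*np.sin(t),-38+L,75+90*np.sin(t)+32*np.cos(t)])
OFF=np.array([1.9,.5,-20.9])
E
python3 - <<'E'
from h import *
y=TH-np.pi/2
d=snap('wrist');save(d,'w2.png',1)
plan(*[(r2w(*(H(.72,L)+OFF)),y) for L in (116,232)])
E
```

```text
clk 4.55 tcp [623.1 -51.4 138.1] rack [ 40.9 -37.5 138.1] jawyaw -88.2 q [-0.26  0.46  1.47 -0.    1.2   1.28] F [-2.9  1.1 -7.1] w 38.7
to [618.7  64.5 137.5] t [   0.4   -0.8 -116. ] w [-0.0021  0.0011 -0.0028]
to [614.9 180.4 137.5] t [   0.3   -1.1 -232. ] w [-0.0021  0.0011 -0.0028]
```

View pics/w2.png

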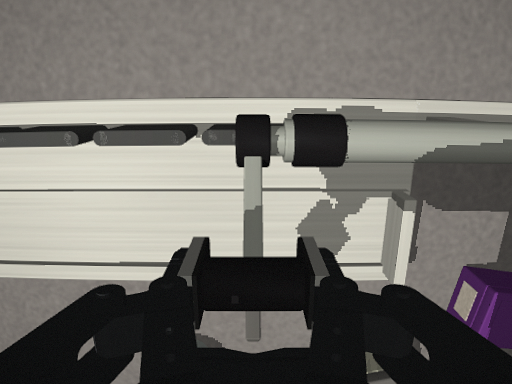

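The wrist view shows the handle held by its flat ends at about (250,285) and the arm swung up. Next I slide the bar out.

Emit:
{"method": "send_rows", "body": {
  "commands": [
    {"tx": 0.3, "ty": 0, "tz": -8, "wx": 0, "wy": 0, "wz": 0, "claw": 36},
    {"tx": 0.3, "ty": 0, "tz": -22, "wx": 0, "wy": 0, "wz": 0, "claw": 36},
    {"tx": 0.3, "ty": 0, "tz": -37, "wx": 0, "wy": 0, "wz": 0, "claw": 36},
    {"tx": 0.3, "ty": 0, "tz": -52, "wx": 0, "wy": 0, "wz": 0, "claw": 36},
    {"tx": 0.3, "ty": 0, "tz": -67, "wx": 0, "wy": 0, "wz": 0, "claw": 36},
    {"tx": 0.3, "ty": 0, "tz": -82, "wx": 0, "wy": 0, "wz": 0, "claw": 36},
    {"tx": 0.3, "ty": 0, "tz": -97, "wx": 0, "wy": 0, "wz": 0, "claw": 36},
    {"tx": 0.3, "ty": -0.3, "tz": -112, "wx": 0, "wy": 0, "wz": 0, "claw": 36},
    {"tx": 0.3, "ty": -0.3, "tz": -127, "wx": 0, "wy": 0, "wz": 0, "claw": 36},
    {"tx": 0.3, "ty": -0.3, "tz": -142, "wx": 0, "wy": 0, "wz": 0, "claw": 36},
    {"tx": 0.3, "ty": -0.3, "tz": -157, "wx": 0, "wy": 0, "wz": 0, "claw": 36},
    {"tx": 0.3, "ty": -0.3, "tz": -172, "wx": 0, "wy": 0, "wz": 0, "claw": 36},
    {"tx": 0.3, "ty": -0.3, "tz": -187, "wx": 0, "wy": 0, "wz": 0, "claw": 36},
    {"tx": 0.3, "ty": -0.3, "tz": -202, "wx": 0, "wy": 0, "wz": 0, "claw": 36},
    {"tx": 0.3, "ty": -0.3, "tz": -217, "wx": 0, "wy": 0, "wz": 0, "claw": 36},
    {"tx": 0.3, "ty": -0.3, "tz": -227, "wx": 0, "wy": 0, "wz": 0, "claw": 36},
    {"tx": 0.3, "ty": -0.3, "tz": -232, "wx": 0, "wy": 0, "wz": 0, "claw": 36},
    {"tx": 0.3, "ty": -0.3, "tz": -232, "wx": 0, "wy": 0, "wz": 0, "claw": 36}
  ]
}}

```text
clock: 6.35
position: [0.6157, 0.182, 0.1379]
tcp_rot: [0.493, 0.507, -0.491, 0.509]
contact_force: [-4.5, 1.4, 2.0]
width: 0.039
```

```bash
python3 - <<'E'
from h import *
y=TH-np.pi/2
plan(*[(r2w(*(H(t,232)+OFF)),y) for t in list(np.arange(.66,-.01,-.06))+[-0.02]])
E
```

```text
clk 6.35 tcp [615.7 182.  137.9] rack [ 41.2 196.  137.9] jawyaw -88.2 q [ 0.11  0.49  1.43 -0.    1.22  1.65] F [-4.5  1.4  2. ] w 39.0
to [610.  180.3 134.6] t [ 3.3 -5.8  1.5] w [-0.0011 -0.0002 -0.0035]
to [605.2 180.1 131.3] t [  6.5 -10.5   1.5] w [-0.0011 -0.0002 -0.0035]
to [600.7 180.  127.8] t [ 10.  -15.1   1.5] w [-0.0011 -0.0002 -0.0035]
to [596.4 179.8 124. ] t [ 13.8 -19.4   1.5] w [-0.0011 -0.0002 -0.0035]
to [592.3 179.7 120. ] t [ 17.8 -23.5   1.5] w [-0.0011 -0.0002 -0.0035]
to [588.5 179.6 115.8] t [ 22.  -27.3   1.5] w [-0.0011 -0.0002 -0.0035]
to [584.9 179.4 111.3] t [ 26.5 -30.9   1.5] w [-0.0011 -0.0002 -0.0035]
to [581.6 179.3 106.6] t [ 31.2 -34.2   1.5] w [-0.0011 -0.0002 -0.0035]
to [578.6 179.2 101.7] t [ 36.1 -37.2   1.5] w [-0.0011 -0.0002 -0.0035]
to [575.9 179.1  96.6] t [ 41.1 -40.    1.6] w [-0.0011 -0.0002 -0.0035]
to [573.5 179.1  91.4] t [ 46.3 -42.4   1.6] w [-0.0011 -0.0002 -0.0035]
to [571.5 179.   86.1] t [ 51.6 -44.5   1.6] w [-0.0011 -0.0002 -0.0035]
to [570.8 179.   84.3] t [ 53.4 -45.1   1.6] w [-0.0011 -0.0002 -0.0035]
```

Emit:
{"method": "send_rows", "body": {
  "commands": [
    {"tx": 0, "ty": -1, "tz": 1.5, "wx": 0, "wy": 0, "wz": 0, "claw": 36},
    {"tx": 3.3, "ty": -5.8, "tz": 1.5, "wx": 0, "wy": 0, "wz": 0, "claw": 36},
    {"tx": 6.5, "ty": -10.5, "tz": 1.5, "wx": 0, "wy": 0, "wz": 0, "claw": 36},
    {"tx": 10, "ty": -15.1, "tz": 1.5, "wx": 0, "wy": 0, "wz": 0, "claw": 36},
    {"tx": 13.8, "ty": -19.4, "tz": 1.5, "wx": 0, "wy": 0, "wz": 0, "claw": 36},
    {"tx": 17.8, "ty": -23.5, "tz": 1.5, "wx": 0, "wy": 0, "wz": 0, "claw": 36},
    {"tx": 22, "ty": -27.3, "tz": 1.5, "wx": 0, "wy": 0, "wz": 0, "claw": 36},
    {"tx": 26.5, "ty": -30.9, "tz": 1.5, "wx": 0, "wy": 0, "wz": 0, "claw": 36},
    {"tx": 31.2, "ty": -34.2, "tz": 1.5, "wx": 0, "wy": 0, "wz": 0, "claw": 36},
    {"tx": 36.1, "ty": -37.2, "tz": 1.5, "wx": 0, "wy": 0, "wz": 0, "claw": 36},
    {"tx": 41.1, "ty": -40, "tz": 1.5, "wx": 0, "wy": 0, "wz": 0, "claw": 36},
    {"tx": 46.3, "ty": -42.4, "tz": 1.5, "wx": 0, "wy": 0, "wz": 0, "claw": 36},
    {"tx": 51.6, "ty": -44.5, "tz": 1.5, "wx": 0, "wy": 0, "wz": 0, "claw": 36},
    {"tx": 53, "ty": -45, "tz": 1.5, "wx": 0, "wy": 0, "wz": 0, "claw": 36},
    {"tx": 53, "ty": -45, "tz": 1.5, "wx": 0, "wy": 0, "wz": 0, "claw": 36}
  ]
}}

```text
clock: 7.85
position: [0.5726, 0.1788, 0.0866]
tcp_rot: [0.495, 0.506, -0.49, 0.51]
contact_force: [-4.0, 0.4, 7.5]
width: 0.0392
```

```bash
python3 - <<'E'
from h import *
plan()
d=snap('top');P=cloud(d);z=P[...,2]
m=(z>.10)&(z<.135)&(d['img'].max(2)<110)&(P[...,0]>.5)&(P[...,0]<.65)&(abs(P[...,1])<.25)
for r in rects(d,P,m,20,3000): print('H',r)
E
```

```text
clk 7.85 tcp [572.6 178.8  86.6] rack [ -1.9 194.3  86.6] jawyaw -88.2 q [0.12 0.47 1.6  0.   1.06 1.66] F [-4.   0.4  7.5] w 39.2
```

Emit:
{"method": "send_rows", "body": {
  "commands": [
    {"tx": 0, "ty": 0, "tz": 0, "wx": 0, "wy": 0, "wz": 0, "claw": 60},
    {"tx": 0, "ty": 0, "tz": 0, "wx": 0, "wy": 0, "wz": 0, "claw": 60},
    {"tx": 0, "ty": 0, "tz": 0, "wx": 0, "wy": 0, "wz": 0, "claw": 60},
    {"tx": 0, "ty": 0, "tz": 0, "wx": 0, "wy": 0, "wz": 0, "claw": 60},
    {"tx": -40, "ty": 0, "tz": 0, "wx": 0, "wy": 0, "wz": 0, "claw": 60},
    {"tx": -80, "ty": 0, "tz": 0, "wx": 0, "wy": 0, "wz": 0, "claw": 60},
    {"tx": -120, "ty": 0, "tz": 0, "wx": 0, "wy": 0, "wz": 0, "claw": 60},
    {"tx": -140, "ty": 0, "tz": 0, "wx": 0, "wy": 0, "wz": 0, "claw": 60},
    {"tx": -140, "ty": 0, "tz": 0, "wx": 0, "wy": 0, "wz": 0, "claw": 60}
  ]
}}

```text
clock: 8.8
position: [0.5735, 0.1789, 0.2304]
tcp_rot: [0.497, 0.504, -0.488, 0.511]
contact_force: [0.6, 0.2, 0.6]
width: 0.0602
```

```bash
python3 - <<'E'
from h import *
d=snap('wrist');P=cloud(d)*1000;z=P[...,2]; save(d,'w3.png',1)
h=(z>100)&(z<130)&(P[...,0]>520)&(P[...,0]<620)&(d['img'].max(2)<90)
for r in rects(d,P/1000,h,40,99999): print('H',r, w2r(r[2][:2].tolist()+[0]))
t=snap('top');P=cloud(t);z=P[...,2]
m=cv2.morphologyEx(((z>.038)&(z<.062)).astype(np.uint8),cv2.MORPH_OPEN,np.ones((3,3)))
for r in rects(t,P,m,250,500): print(r)
s0=np.array([433.4,-165.5,220]); 
a=np.radians(12.9)
plan((s0,a),(s0,a-np.pi))
E
```

```text
H (array([253., 192.]), np.int32(1305), array([570.8, 180.3,  19.8,  39.3,   1.7]), np.float64(117.2), array([25., 24., 24.])) [ -3.70923931 195.83064506   0.        ]
(array([346., 188.]), np.int32(389), array([ 519.1, -280.9,   69. ,   54.9,   83.5]), np.float64(50.6), array([83., 51., 96.]))
(array([310., 217.]), np.int32(409), array([ 433.5, -166.3,   54.2,   69.4,   12.8]), np.float64(50.6), array([93., 90., 85.]))
(array([366., 236.]), np.int32(383), array([ 373.4, -335.5,   67.6,   52.2,   88. ]), np.float64(50.3), array([143., 138., 127.]))
(array([309., 259.]), np.int32(405), array([ 307.5, -158.8,   54.8,   67.8,    6.6]), np.float64(50.3), array([ 53.,  77., 137.]))
clk 8.9 tcp [571.3 178.6 226. ] rack [ -3.3 194.1 226. ] jawyaw -88.2 q [0.12 0.34 1.43 0.   1.36 1.66] F [0.2 0.5 0.2] w 60.0
to [ 433.4 -165.5  220. ] t [   4.5 -148.6  339.6] w [-1.7647  0.0069 -0.0067]
to [ 433.4 -165.5  220. ] t [   4.5 -148.6  339.6] w [ 1.3769 -0.0064 -0.0065]
```

View pics/w3.png

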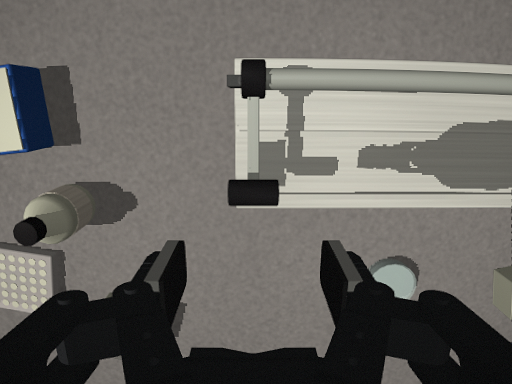

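The wrist view shows the bar arm level at full length, with the handle at about (253,192). Now the first box.

Emit:
{"method": "send_rows", "body": {
  "commands": [
    {"tx": 20, "ty": -149, "tz": 340, "wx": -1.765, "wy": 0.007, "wz": -0.007, "claw": 80},
    {"tx": 20, "ty": -149, "tz": 340, "wx": -1.765, "wy": 0.007, "wz": -0.007, "claw": 80},
    {"tx": 20, "ty": -149, "tz": 340, "wx": -1.765, "wy": 0.007, "wz": -0.007, "claw": 80},
    {"tx": 20, "ty": -149, "tz": 340, "wx": -1.765, "wy": 0.007, "wz": -0.007, "claw": 80},
    {"tx": 20, "ty": -149, "tz": 340, "wx": -1.765, "wy": 0.007, "wz": -0.007, "claw": 80},
    {"tx": 20, "ty": -149, "tz": 340, "wx": -1.765, "wy": 0.007, "wz": -0.007, "claw": 80},
    {"tx": 20, "ty": -149, "tz": 340, "wx": -1.765, "wy": 0.007, "wz": -0.007, "claw": 80},
    {"tx": 20, "ty": -149, "tz": 340, "wx": -1.765, "wy": 0.007, "wz": -0.007, "claw": 80},
    {"tx": 20, "ty": -149, "tz": 340, "wx": -1.765, "wy": 0.007, "wz": -0.007, "claw": 80},
    {"tx": 20, "ty": -149, "tz": 340, "wx": -1.765, "wy": 0.007, "wz": -0.007, "claw": 80},
    {"tx": 20, "ty": -149, "tz": 340, "wx": -1.765, "wy": 0.007, "wz": -0.007, "claw": 80},
    {"tx": 20, "ty": -149, "tz": 340, "wx": -1.765, "wy": 0.007, "wz": -0.007, "claw": 80},
    {"tx": 20, "ty": -149, "tz": 340, "wx": -1.765, "wy": 0.007, "wz": -0.007, "claw": 80},
    {"tx": 20, "ty": -149, "tz": 340, "wx": -1.765, "wy": 0.007, "wz": -0.007, "claw": 80},
    {"tx": 20, "ty": -149, "tz": 340, "wx": -1.765, "wy": 0.007, "wz": -0.007, "claw": 80},
    {"tx": 20, "ty": -149, "tz": 340, "wx": -1.765, "wy": 0.007, "wz": -0.007, "claw": 80}
  ]
}}

```text
clock: 10.5
position: [0.4328, -0.1656, 0.2037]
tcp_rot: [-0.078, 0.703, 0.079, 0.702]
contact_force: [0.0, 0.2, 0.2]
width: 0.0802
```

```bash
cat >> h.py <<'E'
def boxlook(near,name=None):
    d=snap('wrist'); P=cloud(d); z=P[...,2]
    if name: save(d,name,1)
    m=(z>.043)&(z<.062)&(np.hypot(P[...,0]-near[0]/1e3,P[...,1]-near[1]/1e3)<.09)
    m=cv2.morphologyEx(m.astype(np.uint8),cv2.MORPH_OPEN,np.ones((3,3)))
    b=max(rects(d,P,m,100,1e6),key=lambda r:r[1]); c=b[2]; a=c[4] if c[2]<c[3] else c[4]-90
    print('box',b); return c[:2],np.radians(a)
E
python3 - <<'E'
from h import *
c,a=boxlook((433,-166))
plan((list(c)+[15],yawnear(a)))
E
```

```text
box (array([253., 175.]), np.int32(4469), array([ 433. , -164.7,   54.1,   68.6,   13.1]), np.float64(50.3), array([171., 169., 152.]))
clk 10.55 tcp [ 432.9 -165.7  204. ] rack [-153.  -145.4  204. ] jawyaw 12.8 q [-0.61  0.12  1.77 -0.    1.25 -0.83] F [ 0.1 -0.4 -0.4] w 80.0
to [ 433.  -164.7   15. ] t [189.    0.8   0.4] w [-0.0047 -0.0008 -0.0008]
```

Emit:
{"method": "send_rows", "body": {
  "commands": [
    {"tx": 45, "ty": 0.8, "tz": 0.4, "wx": 0, "wy": 0, "wz": 0, "claw": 80},
    {"tx": 90, "ty": 0.8, "tz": 0.4, "wx": 0, "wy": 0, "wz": 0, "claw": 80},
    {"tx": 130, "ty": 0.8, "tz": 0.4, "wx": 0, "wy": 0, "wz": 0, "claw": 80},
    {"tx": 160, "ty": 0.8, "tz": 0.4, "wx": 0, "wy": 0, "wz": 0, "claw": 80},
    {"tx": 180, "ty": 0.8, "tz": 0.4, "wx": 0, "wy": 0, "wz": 0, "claw": 78},
    {"tx": 189, "ty": 0.8, "tz": 0.4, "wx": 0, "wy": 0, "wz": 0, "claw": 75},
    {"tx": 189, "ty": 0.8, "tz": 0.4, "wx": 0, "wy": 0, "wz": 0, "claw": 68},
    {"tx": 189, "ty": 0.8, "tz": 0.4, "wx": 0, "wy": 0, "wz": 0, "claw": 62},
    {"tx": 189, "ty": 0.8, "tz": 0.4, "wx": 0, "wy": 0, "wz": 0, "claw": 58},
    {"tx": 189, "ty": 0.8, "tz": 0.4, "wx": 0, "wy": 0, "wz": 0, "claw": 55.5},
    {"tx": 189, "ty": 0.8, "tz": 0.4, "wx": 0, "wy": 0, "wz": 0, "claw": 54.5},
    {"tx": 189, "ty": 0.8, "tz": 0.4, "wx": 0, "wy": 0, "wz": 0, "claw": 54},
    {"tx": 189, "ty": 0.8, "tz": 0.4, "wx": 0, "wy": 0, "wz": 0, "claw": 53.5},
    {"tx": 189, "ty": 0.8, "tz": 0.4, "wx": 0, "wy": 0, "wz": 0, "claw": 53},
    {"tx": 189, "ty": 0.8, "tz": 0.4, "wx": 0, "wy": 0, "wz": 0, "claw": 53}
  ]
}}

```text
clock: 12.05
position: [0.4333, -0.165, 0.0157]
tcp_rot: [-0.079, 0.703, 0.079, 0.703]
contact_force: [-2.4, 1.0, 6.5]
width: 0.0538
```

Emit:
{"method": "send_rows", "body": {
  "commands": [
    {"tx": -5, "ty": 0, "tz": 0, "wx": 0, "wy": 0, "wz": 0, "claw": 53},
    {"tx": -10, "ty": 0, "tz": 0, "wx": 0, "wy": 0, "wz": 0, "claw": 53},
    {"tx": -20, "ty": 0, "tz": 0, "wx": 0, "wy": 0, "wz": 0, "claw": 53},
    {"tx": -30, "ty": 0, "tz": 0, "wx": 0, "wy": 0, "wz": 0, "claw": 53},
    {"tx": -30, "ty": 0, "tz": 0, "wx": 0, "wy": 0, "wz": 0, "claw": 53}
  ]
}}

```text
clock: 12.55
position: [0.4344, -0.1657, 0.0474]
tcp_rot: [-0.08, 0.702, 0.078, 0.703]
contact_force: [0.1, 0.2, -1.3]
width: 0.0537
```

```bash
python3 - <<'E'
from h import *
d=snap('wrist');save(d,'w4.png',1);d=snap('side');P=cloud(d)*1000
m=(np.hypot(P[...,0]-433,P[...,1]+165)<45)&(P[...,2]>5)
print(np.percentile(P[m][:,2],[2,50,90]))
a=TH
plan((r2w(0,-112,120),yawnear(a)),(r2w(0,-112,23),yawnear(a)))
E
```

```text
[ 39.75509982 213.63757234 332.8171797 ]
clk 12.65 tcp [ 433.6 -165.2   46.2] rack [-152.3 -144.9   46.2] jawyaw 12.8 q [-0.6   0.33  1.97 -0.    0.84 -0.83] F [ 0.4 -0.1 -1.2] w 53.3
to [ 584.7 -127.2  120. ] t [-73.7   3.3 155.8] w [0.1909 0.0007 0.0009]
to [ 584.7 -127.2   23. ] t [ 23.3   3.4 155.8] w [0.1909 0.0007 0.0009]
```

View pics/w4.png

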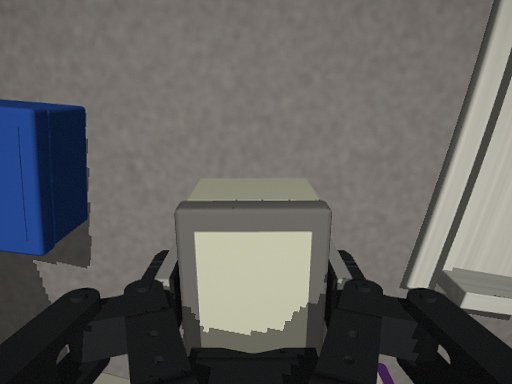

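The view shows box 1 held level between the fingers at about (253,270). Moving it over the rack.

Emit:
{"method": "send_rows", "body": {
  "commands": [
    {"tx": -30, "ty": 0, "tz": 0, "wx": 0, "wy": 0, "wz": 0, "claw": 53},
    {"tx": -60, "ty": 0, "tz": 10, "wx": 0.03, "wy": 0, "wz": 0, "claw": 53},
    {"tx": -74, "ty": 1, "tz": 30, "wx": 0.07, "wy": 0, "wz": 0, "claw": 53},
    {"tx": -74, "ty": 2, "tz": 50, "wx": 0.1, "wy": 0, "wz": 0, "claw": 53},
    {"tx": -74, "ty": 2, "tz": 70, "wx": 0.13, "wy": 0, "wz": 0, "claw": 53},
    {"tx": -74, "ty": 3, "tz": 90, "wx": 0.16, "wy": 0, "wz": 0, "claw": 53},
    {"tx": -74, "ty": 3, "tz": 110, "wx": 0.191, "wy": 0, "wz": 0, "claw": 53},
    {"tx": -74, "ty": 3, "tz": 130, "wx": 0.191, "wy": 0, "wz": 0, "claw": 53},
    {"tx": -74, "ty": 3, "tz": 148, "wx": 0.191, "wy": 0, "wz": 0, "claw": 53},
    {"tx": -74, "ty": 3, "tz": 156, "wx": 0.191, "wy": 0, "wz": 0, "claw": 53},
    {"tx": -74, "ty": 3, "tz": 156, "wx": 0.191, "wy": 0, "wz": 0, "claw": 53}
  ]
}}

```text
clock: 13.75
position: [0.5852, -0.1272, 0.1196]
tcp_rot: [-0.012, 0.707, 0.012, 0.707]
contact_force: [-0.0, 0.4, -1.4]
width: 0.0537
```

```bash
python3 - <<'E'
from h import *
d=snap('wrist');P=cloud(d)*1000;save(d,'w5.png',1)
rk=np.stack(w2r([P[...,0].ravel(),P[...,1].ravel(),0])[:2]) if 0 else None
c,s=np.cos(TH),np.sin(TH); qx=P[...,0]-O[0]; qy=P[...,1]-O[1]
X=c*qx+s*qy; Y=-s*qx+c*qy; Z=P[...,2]
for nm,lo,hi in(('far',22,48),('near',-48,-22)):
  for y0,y1 in ((-140,-80),(-80,-20),(-20,40),(40,100)):
    m=(Z>12.)&(Z<18)&(X>lo)&(X<hi)&(Y>y0)&(Y<y1)
    if m.sum()>20: print(nm,y0,m.sum(),np.percentile(X[m],[3,50,97]).round(1),np.median(Z[m]).round(1))
m=(Z>36)&(Z<44)&(abs(X)<45)&(Y>-170)&(Y<-140)
if m.sum()>10: print('wall',m.sum(),np.percentile(X[m],[2,50,98]).round(1),np.percentile(Y[m],[3,50,97]).round(1))
plan((r2w(0,-112,23),TH))
E
```

```text
far -140 234 [30.5 33.4 36.3] 15.0
far -80 786 [30.6 33.6 36.6] 14.9
far -20 605 [30.7 33.7 36.7] 14.9
near -140 221 [-36.7 -33.9 -30.9] 15.0
near -80 786 [-36.8 -33.9 -31. ] 15.0
near -20 616 [-36.9 -34.  -31. ] 14.9
clk 13.8 tcp [ 584.4 -127.3  119.6] rack [  -0.3 -112.   119.6] jawyaw 1.9 q [-0.4   0.44  1.56 -0.    1.14 -0.43] F [-0.3 -0.5 -1.7] w 53.5
to [ 584.7 -127.2   23. ] t [96.6  0.1  0.4] w [ 0.0005 -0.0007  0.0004]
```

View pics/w5.png

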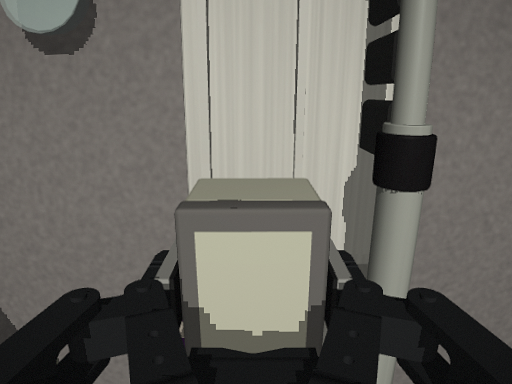

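Box 1 hangs over the channel at about (253,270). The lips measure ±31 to ±37, so it is centred within 0.3 mm. Lowering.

Emit:
{"method": "send_rows", "body": {
  "commands": [
    {"tx": 20, "ty": 0, "tz": 0.4, "wx": 0, "wy": 0, "wz": 0, "claw": 53},
    {"tx": 40, "ty": 0, "tz": 0.4, "wx": 0, "wy": 0, "wz": 0, "claw": 53},
    {"tx": 60, "ty": 0, "tz": 0.4, "wx": 0, "wy": 0, "wz": 0, "claw": 53},
    {"tx": 75, "ty": 0, "tz": 0.4, "wx": 0, "wy": 0, "wz": 0, "claw": 53},
    {"tx": 85, "ty": 0, "tz": 0.4, "wx": 0, "wy": 0, "wz": 0, "claw": 53},
    {"tx": 92, "ty": 0, "tz": 0.4, "wx": 0, "wy": 0, "wz": 0, "claw": 53},
    {"tx": 95, "ty": 0, "tz": 0.4, "wx": 0, "wy": 0, "wz": 0, "claw": 53},
    {"tx": 95.5, "ty": 0, "tz": 0.4, "wx": 0, "wy": 0, "wz": 0, "claw": 53},
    {"tx": 95.5, "ty": -1.5, "tz": 0.4, "wx": 0, "wy": 0, "wz": 0, "claw": 53},
    {"tx": 95.5, "ty": -3, "tz": 0.4, "wx": 0, "wy": 0, "wz": 0, "claw": 53},
    {"tx": 95.5, "ty": -3, "tz": 0.4, "wx": 0, "wy": 0, "wz": 0, "claw": 53}
  ]
}}

```text
clock: 14.9
position: [0.5853, -0.1307, 0.0247]
tcp_rot: [-0.012, 0.707, 0.011, 0.707]
contact_force: [0.6, 0.4, -2.0]
width: 0.0534
```

Emit:
{"method": "send_rows", "body": {
  "commands": [
    {"tx": 0, "ty": -0.7, "tz": 0, "wx": 0, "wy": 0, "wz": 0, "claw": 53},
    {"tx": 0, "ty": -1.4, "tz": 0, "wx": 0, "wy": 0, "wz": 0, "claw": 53},
    {"tx": 0, "ty": -1.4, "tz": 0, "wx": 0, "wy": 0, "wz": 0, "claw": 53}
  ]
}}

```text
clock: 15.2
position: [0.5853, -0.1313, 0.0248]
tcp_rot: [-0.012, 0.707, 0.012, 0.707]
contact_force: [-0.8, 4.8, 1.6]
width: 0.0539
```

Emit:
{"method": "send_rows", "body": {
  "commands": [
    {"tx": 0.8, "ty": 0.6, "tz": 0, "wx": 0, "wy": 0, "wz": 0, "claw": 53},
    {"tx": 1.5, "ty": 0.6, "tz": 0, "wx": 0, "wy": 0, "wz": 0, "claw": 53},
    {"tx": 1.5, "ty": 0.6, "tz": 0, "wx": 0, "wy": 0, "wz": 0, "claw": 53}
  ]
}}

```text
clock: 15.5
position: [0.5855, -0.1309, 0.0238]
tcp_rot: [-0.012, 0.707, 0.012, 0.707]
contact_force: [-0.8, 1.6, 3.7]
width: 0.0537
```

Emit:
{"method": "send_rows", "body": {
  "commands": [
    {"tx": 0, "ty": 0, "tz": 0, "wx": 0, "wy": 0, "wz": 0, "claw": 55},
    {"tx": 0, "ty": 0, "tz": 0, "wx": 0, "wy": 0, "wz": 0, "claw": 62},
    {"tx": 0, "ty": 0, "tz": 0, "wx": 0, "wy": 0, "wz": 0, "claw": 66},
    {"tx": 0, "ty": 0, "tz": 0, "wx": 0, "wy": 0, "wz": 0, "claw": 66},
    {"tx": -20, "ty": 0, "tz": 0, "wx": 0, "wy": 0, "wz": 0, "claw": 66},
    {"tx": -60, "ty": 0, "tz": 0, "wx": 0, "wy": 0, "wz": 0, "claw": 66},
    {"tx": -110, "ty": 0, "tz": 0, "wx": 0, "wy": 0, "wz": 0, "claw": 80},
    {"tx": -160, "ty": 0, "tz": 0, "wx": 0, "wy": 0, "wz": 0, "claw": 80},
    {"tx": -180, "ty": 0, "tz": 0, "wx": 0, "wy": 0, "wz": 0, "claw": 80},
    {"tx": -180, "ty": 0, "tz": 0, "wx": 0, "wy": 0, "wz": 0, "claw": 80}
  ]
}}

```text
clock: 16.5
position: [0.5875, -0.1318, 0.2084]
tcp_rot: [-0.013, 0.704, 0.011, 0.71]
contact_force: [0.5, -0.5, -0.0]
width: 0.08
```

```bash
cat >> h.py <<'E'
def inrack():
    d=snap('wrist');P=cloud(d)*1000;c,s=np.cos(TH),np.sin(TH); qx=P[...,0]-O[0]; qy=P[...,1]-O[1]
    X=c*qx+s*qy; Y=-s*qx+c*qy; Z=P[...,2]
    m=(Z>51)&(Z<64)&(abs(X)<40)&(Y<80)&(Y>-200); q=np.stack([X[m],Y[m]],1).astype(np.float32)
    print('in rack: rect',cv2.minAreaRect(q),'z',np.percentile(Z[m],[5,50,95]))
    return d
def topboxes():
    t=snap('top');P=cloud(t);z=P[...,2]
    m=cv2.morphologyEx(((z>.038)&(z<.062)).astype(np.uint8),cv2.MORPH_OPEN,np.ones((3,3)))
    for r in rects(t,P,m,150,500): print(r)
    return t
E
python3 - <<'E'
from h import *
inrack(); topboxes()
a=np.radians(-2)
plan((np.array([373.4,-335,204]),a))
E
```

```text
in rack: rect ((0.2274017333984375, -115.26162719726562), (54.14637756347656, 68.43521881103516), 0.3191621005535126) z [56.85687799 58.26960121 59.51432832]
(array([346., 188.]), np.int32(390), array([ 519. , -280.2,   68.6,   54.5,   81.9]), np.float64(50.2), array([ 95.,  57., 110.]))
(array([366., 236.]), np.int32(383), array([ 373.1, -336. ,   68.1,   52. ,   88. ]), np.float64(50.4), array([122., 118., 109.]))
(array([149., 240.]), np.int32(384), array([372.9, 329. ,  68.8,  54.9,  76.7]), np.float64(50.2), array([159., 154., 142.]))
(array([311., 259.]), np.int32(344), array([ 307.7, -159.8,   54.5,   66.4,    6.6]), np.float64(50.1), array([ 49.,  75., 134.]))
clk 16.6 tcp [ 585.1 -130.8  203.5] rack [ 2.000e-01 -1.156e+02  2.035e+02] jawyaw 1.9 q [-0.41  0.37  1.45  0.    1.32 -0.44] F [ 0.1 -0.6 -0.5] w 80.0
to [ 373.4 -335.   204. ] t [  -0.6 -197.  -218.4] w [0.0683 0.0008 0.0002]
```

Emit:
{"method": "send_rows", "body": {
  "commands": [
    {"tx": 0, "ty": -197, "tz": -218, "wx": 0.068, "wy": 0, "wz": 0, "claw": 80},
    {"tx": 0, "ty": -197, "tz": -218, "wx": 0.068, "wy": 0, "wz": 0, "claw": 80},
    {"tx": 0, "ty": -197, "tz": -218, "wx": 0.068, "wy": 0, "wz": 0, "claw": 80},
    {"tx": 0, "ty": -197, "tz": -218, "wx": 0.068, "wy": 0, "wz": 0, "claw": 80},
    {"tx": 0, "ty": -197, "tz": -218, "wx": 0.068, "wy": 0, "wz": 0, "claw": 80},
    {"tx": 0, "ty": -197, "tz": -218, "wx": 0.068, "wy": 0, "wz": 0, "claw": 80},
    {"tx": 0, "ty": -197, "tz": -218, "wx": 0.068, "wy": 0, "wz": 0, "claw": 80},
    {"tx": 0, "ty": -197, "tz": -218, "wx": 0.068, "wy": 0, "wz": 0, "claw": 80},
    {"tx": 0, "ty": -197, "tz": -218, "wx": 0.068, "wy": 0, "wz": 0, "claw": 80}
  ]
}}

```text
clock: 17.5
position: [0.3739, -0.3338, 0.2021]
tcp_rot: [0.013, 0.707, -0.011, 0.707]
contact_force: [0.7, 0.5, 0.3]
width: 0.0799
```

```bash
python3 - <<'E'
from h import *
c,a=boxlook((373,-336))
plan((list(c)+[15],yawnear(a)))
E
```

```text
box (array([252., 179.]), np.int32(4519), array([ 372.7, -335.2,   67.9,   54.1,   87.5]), np.float64(50.3), array([194., 192., 178.]))
clk 17.55 tcp [ 374.3 -333.7  202.4] rack [-217.1 -311.4  202.4] jawyaw -1.9 q [-0.95  0.19  1.69  0.    1.26 -0.92] F [-0.   0.1  0.2] w 80.2
to [ 372.7 -335.2   15. ] t [187.4  -1.9  -1.5] w [ 0.0104 -0.0001 -0.0016]
```

Emit:
{"method": "send_rows", "body": {
  "commands": [
    {"tx": 45, "ty": -1.7, "tz": -1.5, "wx": 0.01, "wy": 0, "wz": 0, "claw": 80},
    {"tx": 90, "ty": -1.7, "tz": -1.5, "wx": 0.01, "wy": 0, "wz": 0, "claw": 80},
    {"tx": 130, "ty": -1.7, "tz": -1.5, "wx": 0.01, "wy": 0, "wz": 0, "claw": 80},
    {"tx": 160, "ty": -1.7, "tz": -1.5, "wx": 0.01, "wy": 0, "wz": 0, "claw": 80},
    {"tx": 180, "ty": -1.7, "tz": -1.5, "wx": 0.01, "wy": 0, "wz": 0, "claw": 78},
    {"tx": 187, "ty": -1.7, "tz": -1.5, "wx": 0.01, "wy": 0, "wz": 0, "claw": 75},
    {"tx": 187, "ty": -1.7, "tz": -1.5, "wx": 0.01, "wy": 0, "wz": 0, "claw": 68},
    {"tx": 187, "ty": -1.7, "tz": -1.5, "wx": 0.01, "wy": 0, "wz": 0, "claw": 62},
    {"tx": 187, "ty": -1.7, "tz": -1.5, "wx": 0.01, "wy": 0, "wz": 0, "claw": 58},
    {"tx": 187, "ty": -1.7, "tz": -1.5, "wx": 0.01, "wy": 0, "wz": 0, "claw": 55.5},
    {"tx": 187, "ty": -1.7, "tz": -1.5, "wx": 0.01, "wy": 0, "wz": 0, "claw": 54.5},
    {"tx": 187, "ty": -1.7, "tz": -1.5, "wx": 0.01, "wy": 0, "wz": 0, "claw": 54},
    {"tx": 187, "ty": -1.7, "tz": -1.5, "wx": 0.01, "wy": 0, "wz": 0, "claw": 53.5},
    {"tx": 187, "ty": -1.7, "tz": -1.5, "wx": 0.01, "wy": 0, "wz": 0, "claw": 53},
    {"tx": 187, "ty": -1.7, "tz": -1.5, "wx": 0.01, "wy": 0, "wz": 0, "claw": 53},
    {"tx": 180, "ty": -1.7, "tz": -1.5, "wx": 0.01, "wy": 0, "wz": 0, "claw": 53},
    {"tx": 165, "ty": -1.7, "tz": -1.5, "wx": 0.01, "wy": 0, "wz": 0, "claw": 53},
    {"tx": 145, "ty": -1.7, "tz": -1.5, "wx": 0.01, "wy": 0, "wz": 0, "claw": 53},
    {"tx": 130, "ty": -1.7, "tz": -1.5, "wx": 0.01, "wy": 0, "wz": 0, "claw": 53},
    {"tx": 130, "ty": -1.7, "tz": -1.5, "wx": 0.01, "wy": 0, "wz": 0, "claw": 53}
  ]
}}

```text
clock: 19.55
position: [0.3735, -0.3362, 0.0743]
tcp_rot: [0.015, 0.706, -0.016, 0.708]
contact_force: [-0.6, 0.1, -1.4]
width: 0.0533
```

```bash
python3 - <<'E'
from h import *
plan((r2w(0,-41,130),TH))
E
```

```text
clk 19.55 tcp [ 373.5 -336.2   74.3] rack [-218.1 -313.9   74.3] jawyaw -2.5 q [-0.96  0.34  1.85  0.    0.95 -0.91] F [-0.6  0.1 -1.4] w 53.3
to [582.4 -56.3 130. ] t [-55.7 288.7 196.7] w [-0.0764  0.002   0.0014]
```

Emit:
{"method": "send_rows", "body": {
  "commands": [
    {"tx": -25, "ty": 0, "tz": 0, "wx": 0, "wy": 0, "wz": 0, "claw": 53},
    {"tx": -50, "ty": 10, "tz": 7, "wx": 0, "wy": 0, "wz": 0, "claw": 53},
    {"tx": -56, "ty": 30, "tz": 20, "wx": -0.01, "wy": 0, "wz": 0, "claw": 53},
    {"tx": -56, "ty": 55, "tz": 37, "wx": -0.02, "wy": 0, "wz": 0, "claw": 53},
    {"tx": -56, "ty": 80, "tz": 55, "wx": -0.03, "wy": 0, "wz": 0, "claw": 53},
    {"tx": -56, "ty": 105, "tz": 72, "wx": -0.04, "wy": 0, "wz": 0, "claw": 53},
    {"tx": -56, "ty": 130, "tz": 89, "wx": -0.05, "wy": 0, "wz": 0, "claw": 53},
    {"tx": -56, "ty": 155, "tz": 106, "wx": -0.06, "wy": 0, "wz": 0, "claw": 53},
    {"tx": -56, "ty": 180, "tz": 123, "wx": -0.07, "wy": 0, "wz": 0, "claw": 53},
    {"tx": -56, "ty": 205, "tz": 140, "wx": -0.076, "wy": 0, "wz": 0, "claw": 53},
    {"tx": -56, "ty": 230, "tz": 157, "wx": -0.076, "wy": 0, "wz": 0, "claw": 53},
    {"tx": -56, "ty": 255, "tz": 174, "wx": -0.076, "wy": 0, "wz": 0, "claw": 53},
    {"tx": -56, "ty": 275, "tz": 188, "wx": -0.076, "wy": 0, "wz": 0, "claw": 53},
    {"tx": -56, "ty": 285, "tz": 195, "wx": -0.076, "wy": 0, "wz": 0, "claw": 53},
    {"tx": -56, "ty": 288.7, "tz": 196.7, "wx": -0.076, "wy": 0, "wz": 0, "claw": 53},
    {"tx": -56, "ty": 288.7, "tz": 196.7, "wx": -0.076, "wy": 0, "wz": 0, "claw": 53}
  ]
}}

```text
clock: 21.15
position: [0.5817, -0.0562, 0.1296]
tcp_rot: [-0.012, 0.707, 0.011, 0.707]
contact_force: [-0.2, 0.5, -1.5]
width: 0.0539
```

```bash
python3 - <<'E'
from h import *
plan((r2w(0,-41,25),TH))
d=snap('wrist');P=cloud(d)*1000
m=(P[...,2]>60);q=P[m];m2=(np.hypot(q[:,0]-582,q[:,1]+56)<45)&(q[:,2]<185)
print('held top z',np.percentile(q[m2][:,2],[5,50,95]))
E
```

```text
clk 21.15 tcp [581.7 -56.2 129.6] rack [ -0.6 -40.9 129.6] jawyaw 1.9 q [-0.29  0.4   1.59 -0.    1.15 -0.32] F [-0.2  0.5 -1.5] w 53.9
to [582.4 -56.3  25. ] t [1.046e+02 1.000e-01 6.000e-01] w [0.0003 0.0004 0.0014]
held top z [137.49898933 163.48954074 178.66436039]
```

Emit:
{"method": "send_rows", "body": {
  "commands": [
    {"tx": 25, "ty": 0, "tz": 0.6, "wx": 0, "wy": 0, "wz": 0, "claw": 53},
    {"tx": 50, "ty": 0, "tz": 0.6, "wx": 0, "wy": 0, "wz": 0, "claw": 53},
    {"tx": 75, "ty": 0, "tz": 0.6, "wx": 0, "wy": 0, "wz": 0, "claw": 53},
    {"tx": 90, "ty": 0, "tz": 0.6, "wx": 0, "wy": 0, "wz": 0, "claw": 53},
    {"tx": 100, "ty": 0, "tz": 0.6, "wx": 0, "wy": 0, "wz": 0, "claw": 53},
    {"tx": 104, "ty": 0, "tz": 0.6, "wx": 0, "wy": 0, "wz": 0, "claw": 53},
    {"tx": 105, "ty": -1.5, "tz": 0.6, "wx": 0, "wy": 0, "wz": 0, "claw": 53},
    {"tx": 105, "ty": -3, "tz": 0.6, "wx": 0, "wy": 0, "wz": 0, "claw": 53},
    {"tx": 105, "ty": -4.5, "tz": 0.6, "wx": 0, "wy": 0, "wz": 0, "claw": 53},
    {"tx": 105, "ty": -5.5, "tz": 0.6, "wx": 0, "wy": 0, "wz": 0, "claw": 53},
    {"tx": 105, "ty": -5.5, "tz": 0.6, "wx": 0, "wy": 0, "wz": 0, "claw": 53}
  ]
}}

```text
clock: 22.3
position: [0.5828, -0.0626, 0.0253]
tcp_rot: [-0.012, 0.706, 0.011, 0.708]
contact_force: [0.7, -0.6, -1.2]
width: 0.0536
```

Emit:
{"method": "send_rows", "body": {
  "commands": [
    {"tx": 0.2, "ty": -0.6, "tz": 0, "wx": 0, "wy": 0, "wz": 0, "claw": 53},
    {"tx": 0.2, "ty": -1.2, "tz": 0, "wx": 0, "wy": 0, "wz": 0, "claw": 53},
    {"tx": 0.2, "ty": -1.2, "tz": 0, "wx": 0, "wy": 0, "wz": 0, "claw": 53}
  ]
}}

```text
clock: 22.6
position: [0.5828, -0.0629, 0.0253]
tcp_rot: [-0.012, 0.706, 0.011, 0.708]
contact_force: [-1.2, 4.6, 0.8]
width: 0.0537
```

Emit:
{"method": "send_rows", "body": {
  "commands": [
    {"tx": 0.8, "ty": 0.6, "tz": 0, "wx": 0, "wy": 0, "wz": 0, "claw": 53},
    {"tx": 1.8, "ty": 0.6, "tz": 0, "wx": 0, "wy": 0, "wz": 0, "claw": 53},
    {"tx": 1.8, "ty": 0.6, "tz": 0, "wx": 0, "wy": 0, "wz": 0, "claw": 53}
  ]
}}

```text
clock: 22.9
position: [0.5829, -0.0624, 0.0242]
tcp_rot: [-0.012, 0.706, 0.011, 0.708]
contact_force: [-0.4, 1.0, 4.9]
width: 0.0536
```

Emit:
{"method": "send_rows", "body": {
  "commands": [
    {"tx": 0, "ty": 0, "tz": 0, "wx": 0, "wy": 0, "wz": 0, "claw": 55},
    {"tx": 0, "ty": 0, "tz": 0, "wx": 0, "wy": 0, "wz": 0, "claw": 62},
    {"tx": 0, "ty": 0, "tz": 0, "wx": 0, "wy": 0, "wz": 0, "claw": 66},
    {"tx": 0, "ty": 0, "tz": 0, "wx": 0, "wy": 0, "wz": 0, "claw": 66},
    {"tx": -20, "ty": 0, "tz": 0, "wx": 0, "wy": 0, "wz": 0, "claw": 66},
    {"tx": -60, "ty": 0, "tz": 0, "wx": 0, "wy": 0, "wz": 0, "claw": 66},
    {"tx": -110, "ty": 0, "tz": 0, "wx": 0, "wy": 0, "wz": 0, "claw": 80},
    {"tx": -160, "ty": 0, "tz": 0, "wx": 0, "wy": 0, "wz": 0, "claw": 80},
    {"tx": -180, "ty": 0, "tz": 0, "wx": 0, "wy": 0, "wz": 0, "claw": 80},
    {"tx": -180, "ty": 0, "tz": 0, "wx": 0, "wy": 0, "wz": 0, "claw": 80}
  ]
}}

```text
clock: 23.9
position: [0.5848, -0.0629, 0.2087]
tcp_rot: [-0.013, 0.703, 0.01, 0.711]
contact_force: [-0.0, 0.1, -1.4]
width: 0.0799
```

```bash
python3 - <<'E'
from h import *
inrack(); save(topboxes(),'top2.png')
plan((np.array([373,329,205]),np.radians(-14)))
E
```

```text
in rack: rect ((-0.0013790130615234375, -80.88729858398438), (54.3164176940918, 135.82015991210938), 0.04550334811210632) z [56.78453271 58.15125378 59.33038627]
(array([346., 189.]), np.int32(391), array([ 518.6, -280.1,   68.1,   55.6,   84.6]), np.float64(50.4), array([ 95.,  57., 110.]))
(array([149., 240.]), np.int32(392), array([373.1, 328.7,  70.5,  54.5,  75.7]), np.float64(49.9), array([158., 153., 142.]))
(array([309., 259.]), np.int32(404), array([ 307.6, -158.9,   54.6,   68.3,    6.6]), np.float64(50.2), array([ 54.,  82., 147.]))
clk 24.0 tcp [582.3 -62.2 203.9] rack [ -0.3 -46.9 203.9] jawyaw 1.9 q [-0.3   0.34  1.49 -0.    1.31 -0.33] F [-0.4 -0.6 -0.6] w 80.1
to [373 329 205] t [  -1.9  397.9 -196.3] w [0.2772 0.0021 0.0009]
```

View pics/top2.png

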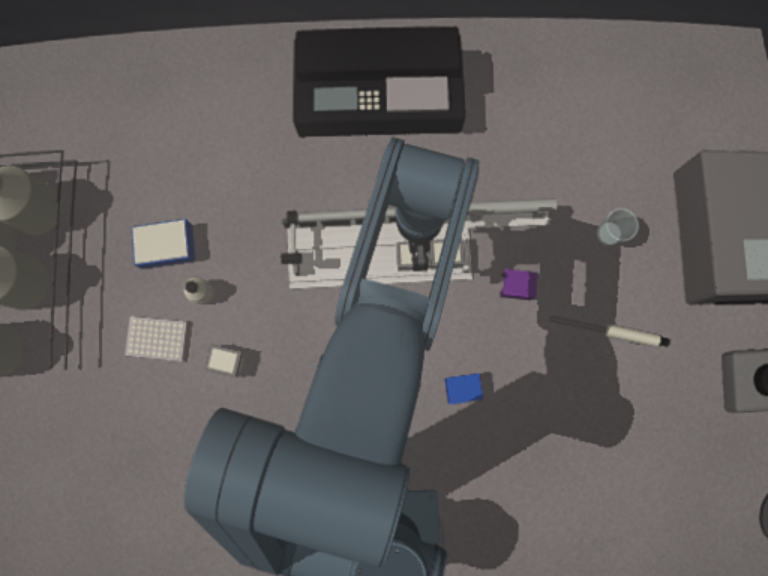

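The top view shows two boxes in the rack against the end wall, one white box left at (225,360), no fourth box, and the bystanders unmoved.

Emit:
{"method": "send_rows", "body": {
  "commands": [
    {"tx": 0, "ty": 398, "tz": -196, "wx": 0.277, "wy": 0.002, "wz": 0, "claw": 80},
    {"tx": 0, "ty": 398, "tz": -196, "wx": 0.277, "wy": 0.002, "wz": 0, "claw": 80},
    {"tx": 0, "ty": 398, "tz": -196, "wx": 0.277, "wy": 0.002, "wz": 0, "claw": 80},
    {"tx": 0, "ty": 398, "tz": -196, "wx": 0.277, "wy": 0.002, "wz": 0, "claw": 80},
    {"tx": 0, "ty": 398, "tz": -196, "wx": 0.277, "wy": 0.002, "wz": 0, "claw": 80},
    {"tx": 0, "ty": 398, "tz": -196, "wx": 0.277, "wy": 0.002, "wz": 0, "claw": 80},
    {"tx": 0, "ty": 398, "tz": -196, "wx": 0.277, "wy": 0.002, "wz": 0, "claw": 80},
    {"tx": 0, "ty": 398, "tz": -196, "wx": 0.277, "wy": 0.002, "wz": 0, "claw": 80},
    {"tx": 0, "ty": 398, "tz": -196, "wx": 0.277, "wy": 0.002, "wz": 0, "claw": 80},
    {"tx": 0, "ty": 398, "tz": -196, "wx": 0.277, "wy": 0.002, "wz": 0, "claw": 80},
    {"tx": 0, "ty": 398, "tz": -196, "wx": 0.277, "wy": 0.002, "wz": 0, "claw": 80},
    {"tx": 0, "ty": 398, "tz": -196, "wx": 0.277, "wy": 0.002, "wz": 0, "claw": 80},
    {"tx": 0, "ty": 398, "tz": -196, "wx": 0.277, "wy": 0.002, "wz": 0, "claw": 80}
  ]
}}

```text
clock: 25.3
position: [0.3739, 0.3278, 0.2023]
tcp_rot: [0.086, 0.702, -0.088, 0.701]
contact_force: [0.6, -0.7, -0.4]
width: 0.0799
```

```bash
python3 - <<'E'
from h import *
c,a=boxlook((373,329))
plan((list(c)+[15],yawnear(a)))
E
```

```text
box (array([252., 174.]), np.int32(4537), array([373.6, 330.5,  67.4,  54.1,  75.9]), np.float64(50.3), array([171., 169., 152.]))
clk 25.35 tcp [374.  327.8 202.6] rack [-195.5  349.8  202.6] jawyaw -14.1 q [ 0.5   0.19  1.7  -0.    1.26  0.74] F [ 0.6  0.7 -1.1] w 80.1
to [373.6 330.5  15. ] t [187.6   2.8  -1. ] w [-0.0003 -0.0003  0.0018]
```

Emit:
{"method": "send_rows", "body": {
  "commands": [
    {"tx": 45, "ty": 2.5, "tz": -1, "wx": 0, "wy": 0, "wz": 0, "claw": 80},
    {"tx": 90, "ty": 2.5, "tz": -1, "wx": 0, "wy": 0, "wz": 0, "claw": 80},
    {"tx": 130, "ty": 2.5, "tz": -1, "wx": 0, "wy": 0, "wz": 0, "claw": 80},
    {"tx": 160, "ty": 2.5, "tz": -1, "wx": 0, "wy": 0, "wz": 0, "claw": 80},
    {"tx": 180, "ty": 2.5, "tz": -1, "wx": 0, "wy": 0, "wz": 0, "claw": 78},
    {"tx": 187, "ty": 2.5, "tz": -1, "wx": 0, "wy": 0, "wz": 0, "claw": 75},
    {"tx": 187, "ty": 2.5, "tz": -1, "wx": 0, "wy": 0, "wz": 0, "claw": 68},
    {"tx": 187, "ty": 2.5, "tz": -1, "wx": 0, "wy": 0, "wz": 0, "claw": 62},
    {"tx": 187, "ty": 2.5, "tz": -1, "wx": 0, "wy": 0, "wz": 0, "claw": 58},
    {"tx": 187, "ty": 2.5, "tz": -1, "wx": 0, "wy": 0, "wz": 0, "claw": 55.5},
    {"tx": 187, "ty": 2.5, "tz": -1, "wx": 0, "wy": 0, "wz": 0, "claw": 54.5},
    {"tx": 187, "ty": 2.5, "tz": -1, "wx": 0, "wy": 0, "wz": 0, "claw": 54},
    {"tx": 187, "ty": 2.5, "tz": -1, "wx": 0, "wy": 0, "wz": 0, "claw": 53.5},
    {"tx": 187, "ty": 2.5, "tz": -1, "wx": 0, "wy": 0, "wz": 0, "claw": 53},
    {"tx": 187, "ty": 2.5, "tz": -1, "wx": 0, "wy": 0, "wz": 0, "claw": 53},
    {"tx": 180, "ty": 2.5, "tz": -1, "wx": 0, "wy": 0, "wz": 0, "claw": 53},
    {"tx": 165, "ty": 2.5, "tz": -1, "wx": 0, "wy": 0, "wz": 0, "claw": 53},
    {"tx": 145, "ty": 2.5, "tz": -1, "wx": 0, "wy": 0, "wz": 0, "claw": 53},
    {"tx": 130, "ty": 2.5, "tz": -1, "wx": 0, "wy": 0, "wz": 0, "claw": 53},
    {"tx": 130, "ty": 2.5, "tz": -1, "wx": 0, "wy": 0, "wz": 0, "claw": 53}
  ]
}}

```text
clock: 27.35
position: [0.3743, 0.331, 0.0742]
tcp_rot: [0.087, 0.701, -0.087, 0.702]
contact_force: [1.3, 0.7, -2.2]
width: 0.0533
```

```bash
python3 - <<'E'
from h import *
plan((r2w(0,27.5,160),TH))
E
```

```text
clk 27.35 tcp [374.3 331.   74.2] rack [-195.2  352.9   74.2] jawyaw -14.1 q [ 0.5   0.34  1.86 -0.    0.95  0.75] F [ 1.3  0.7 -2.2] w 53.3
to [580.1  12.2 160. ] t [ -85.4 -258.9  277.5] w [-2.794e-01  1.700e-03 -1.000e-04]
```

Emit:
{"method": "send_rows", "body": {
  "commands": [
    {"tx": -25, "ty": 0, "tz": 0, "wx": 0, "wy": 0, "wz": 0, "claw": 53},
    {"tx": -55, "ty": -5, "tz": 5, "wx": 0, "wy": 0, "wz": 0, "claw": 53},
    {"tx": -80, "ty": -20, "tz": 21, "wx": -0.02, "wy": 0, "wz": 0, "claw": 53},
    {"tx": -86, "ty": -40, "tz": 43, "wx": -0.05, "wy": 0, "wz": 0, "claw": 53},
    {"tx": -86, "ty": -60, "tz": 64, "wx": -0.08, "wy": 0, "wz": 0, "claw": 53},
    {"tx": -86, "ty": -80, "tz": 86, "wx": -0.1, "wy": 0, "wz": 0, "claw": 53},
    {"tx": -86, "ty": -100, "tz": 107, "wx": -0.12, "wy": 0, "wz": 0, "claw": 53},
    {"tx": -86, "ty": -120, "tz": 129, "wx": -0.14, "wy": 0, "wz": 0, "claw": 53},
    {"tx": -86, "ty": -140, "tz": 150, "wx": -0.16, "wy": 0, "wz": 0, "claw": 53},
    {"tx": -86, "ty": -160, "tz": 171, "wx": -0.18, "wy": 0, "wz": 0, "claw": 53},
    {"tx": -86, "ty": -180, "tz": 193, "wx": -0.2, "wy": 0, "wz": 0, "claw": 53},
    {"tx": -86, "ty": -200, "tz": 214, "wx": -0.22, "wy": 0, "wz": 0, "claw": 53},
    {"tx": -86, "ty": -220, "tz": 236, "wx": -0.24, "wy": 0, "wz": 0, "claw": 53},
    {"tx": -86, "ty": -240, "tz": 257, "wx": -0.26, "wy": 0, "wz": 0, "claw": 53},
    {"tx": -86, "ty": -252, "tz": 270, "wx": -0.279, "wy": 0, "wz": 0, "claw": 53},
    {"tx": -86, "ty": -259, "tz": 277.5, "wx": -0.279, "wy": 0, "wz": 0, "claw": 53},
    {"tx": -86, "ty": -259, "tz": 277.5, "wx": -0.279, "wy": 0, "wz": 0, "claw": 53}
  ]
}}

```text
clock: 29.05
position: [0.58, 0.0113, 0.1594]
tcp_rot: [-0.011, 0.707, 0.011, 0.707]
contact_force: [0.0, 0.6, -1.7]
width: 0.0536
```

```bash
python3 - <<'E'
from h import *
plan((r2w(0,27.5,25),TH))
E
```

```text
clk 29.05 tcp [580.   11.3 159.4] rack [-1.000e-01  2.660e+01  1.594e+02] jawyaw 1.8 q [-0.17  0.37  1.56  0.    1.21 -0.2 ] F [ 0.   0.6 -1.7] w 53.6
to [580.1  12.2  25. ] t [134.4   0.8   0.2] w [-0.0024 -0.0001 -0.0003]
```

Emit:
{"method": "send_rows", "body": {
  "commands": [
    {"tx": 30, "ty": 0.8, "tz": 0.2, "wx": 0, "wy": 0, "wz": 0, "claw": 53},
    {"tx": 60, "ty": 0.8, "tz": 0.2, "wx": 0, "wy": 0, "wz": 0, "claw": 53},
    {"tx": 90, "ty": 0.8, "tz": 0.2, "wx": 0, "wy": 0, "wz": 0, "claw": 53},
    {"tx": 115, "ty": 0.8, "tz": 0.2, "wx": 0, "wy": 0, "wz": 0, "claw": 53},
    {"tx": 128, "ty": 0.8, "tz": 0.2, "wx": 0, "wy": 0, "wz": 0, "claw": 53},
    {"tx": 133, "ty": 0.8, "tz": 0.2, "wx": 0, "wy": 0, "wz": 0, "claw": 53},
    {"tx": 135, "ty": 0, "tz": 0.2, "wx": 0, "wy": 0, "wz": 0, "claw": 53},
    {"tx": 135, "ty": -2, "tz": 0.2, "wx": 0, "wy": 0, "wz": 0, "claw": 53},
    {"tx": 135, "ty": -3.5, "tz": 0.2, "wx": 0, "wy": 0, "wz": 0, "claw": 53},
    {"tx": 135, "ty": -4.5, "tz": 0.2, "wx": 0, "wy": 0, "wz": 0, "claw": 53},
    {"tx": 135, "ty": -4.5, "tz": 0.2, "wx": 0, "wy": 0, "wz": 0, "claw": 53}
  ]
}}

```text
clock: 30.15
position: [0.5808, 0.0065, 0.0251]
tcp_rot: [-0.011, 0.707, 0.011, 0.707]
contact_force: [0.4, 0.8, -2.4]
width: 0.0533
```

Emit:
{"method": "send_rows", "body": {
  "commands": [
    {"tx": 0.2, "ty": -0.6, "tz": 0, "wx": 0, "wy": 0, "wz": 0, "claw": 53},
    {"tx": 0.2, "ty": -1.2, "tz": 0, "wx": 0, "wy": 0, "wz": 0, "claw": 53},
    {"tx": 0.2, "ty": -1.2, "tz": 0, "wx": 0, "wy": 0, "wz": 0, "claw": 53}
  ]
}}

```text
clock: 30.45
position: [0.5809, 0.0058, 0.0251]
tcp_rot: [-0.011, 0.707, 0.011, 0.708]
contact_force: [0.2, 3.1, -0.3]
width: 0.0535
```

Emit:
{"method": "send_rows", "body": {
  "commands": [
    {"tx": 0.8, "ty": 0, "tz": 0, "wx": 0, "wy": 0, "wz": 0, "claw": 53},
    {"tx": 1.8, "ty": 0, "tz": 0, "wx": 0, "wy": 0, "wz": 0, "claw": 53},
    {"tx": 1.8, "ty": 0, "tz": 0, "wx": 0, "wy": 0, "wz": 0, "claw": 53}
  ]
}}

```text
clock: 30.75
position: [0.5809, 0.0059, 0.0244]
tcp_rot: [-0.011, 0.706, 0.011, 0.708]
contact_force: [-2.4, 2.2, 8.5]
width: 0.0537
```

Emit:
{"method": "send_rows", "body": {
  "commands": [
    {"tx": 0, "ty": 0, "tz": 0, "wx": 0, "wy": 0, "wz": 0, "claw": 55},
    {"tx": 0, "ty": 0, "tz": 0, "wx": 0, "wy": 0, "wz": 0, "claw": 62},
    {"tx": 0, "ty": 0, "tz": 0, "wx": 0, "wy": 0, "wz": 0, "claw": 66},
    {"tx": 0, "ty": 0, "tz": 0, "wx": 0, "wy": 0, "wz": 0, "claw": 66},
    {"tx": -20, "ty": 0, "tz": 0, "wx": 0, "wy": 0, "wz": 0, "claw": 66},
    {"tx": -60, "ty": 0, "tz": 0, "wx": 0, "wy": 0, "wz": 0, "claw": 66},
    {"tx": -110, "ty": 0, "tz": 0, "wx": 0, "wy": 0, "wz": 0, "claw": 70},
    {"tx": -160, "ty": 0, "tz": 0, "wx": 0, "wy": 0, "wz": 0, "claw": 70},
    {"tx": -200, "ty": 0, "tz": 0, "wx": 0, "wy": 0, "wz": 0, "claw": 70},
    {"tx": -200, "ty": 0, "tz": 0, "wx": 0, "wy": 0, "wz": 0, "claw": 70}
  ]
}}

```text
clock: 31.75
position: [0.5841, 0.0051, 0.2315]
tcp_rot: [-0.012, 0.702, 0.01, 0.712]
contact_force: [-0.2, -0.6, 0.4]
width: 0.0699
```

```bash
python3 - <<'E'
from h import *
inrack(); topboxes()
plan((r2w(*(H(0,232)+OFF+[0,0,134])),TH-np.pi/2))
E
```

```text
in rack: rect ((0.10118484497070312, -47.02247619628906), (54.31943893432617, 203.3203125), 0.020936444401741028) z [56.77820267 58.12641636 59.33406644]
(array([289., 168.]), np.int32(459), array([ 585.1, -114.8,   55.5,  119.2,    2.4]), np.float64(57.9), array([147., 142., 132.]))
(array([346., 188.]), np.int32(391), array([ 519.2, -280. ,   67.4,   55.6,   83. ]), np.float64(50.3), array([71., 47., 80.]))
(array([309., 259.]), np.int32(406), array([ 307.6, -158.9,   54.6,   68.6,    6.6]), np.float64(50.5), array([ 56.,  83., 149.]))
clk 31.85 tcp [581.1   5.6 225.5] rack [  0.8  20.9 225.5] jawyaw 1.7 q [-0.18  0.32  1.47  0.    1.35 -0.21] F [ 0.4  0.7 -0.9] w 70.1
to [571.5 179.  220.1] t [  5.3 173.6  -4.3] w [ 1.5682  0.0036 -0.0033]
```

Emit:
{"method": "send_rows", "body": {
  "commands": [
    {"tx": 0, "ty": 174, "tz": -3, "wx": 1.568, "wy": 0.004, "wz": -0.003, "claw": 66},
    {"tx": 0, "ty": 174, "tz": -3, "wx": 1.568, "wy": 0.004, "wz": -0.003, "claw": 66},
    {"tx": 0, "ty": 174, "tz": -3, "wx": 1.568, "wy": 0.004, "wz": -0.003, "claw": 66},
    {"tx": 0, "ty": 174, "tz": -3, "wx": 1.568, "wy": 0.004, "wz": -0.003, "claw": 66},
    {"tx": 0, "ty": 174, "tz": -3, "wx": 1.568, "wy": 0.004, "wz": -0.003, "claw": 66},
    {"tx": 0, "ty": 174, "tz": -3, "wx": 1.568, "wy": 0.004, "wz": -0.003, "claw": 66},
    {"tx": 0, "ty": 174, "tz": -3, "wx": 1.568, "wy": 0.004, "wz": -0.003, "claw": 66},
    {"tx": 0, "ty": 174, "tz": -3, "wx": 1.568, "wy": 0.004, "wz": -0.003, "claw": 66},
    {"tx": 0, "ty": 174, "tz": -3, "wx": 1.568, "wy": 0.004, "wz": -0.003, "claw": 66},
    {"tx": 0, "ty": 174, "tz": -3, "wx": 1.568, "wy": 0.004, "wz": -0.003, "claw": 66},
    {"tx": 0, "ty": 174, "tz": -3, "wx": 1.568, "wy": 0.004, "wz": -0.003, "claw": 66},
    {"tx": 0, "ty": 174, "tz": -3, "wx": 1.568, "wy": 0.004, "wz": -0.003, "claw": 66},
    {"tx": 0, "ty": 174, "tz": -3, "wx": 1.568, "wy": 0.004, "wz": -0.003, "claw": 66},
    {"tx": 0, "ty": 174, "tz": -3, "wx": 1.568, "wy": 0.004, "wz": -0.003, "claw": 66}
  ]
}}

```text
clock: 33.25
position: [0.5723, 0.1794, 0.2244]
tcp_rot: [0.491, 0.509, -0.492, 0.508]
contact_force: [-0.0, -1.0, 0.4]
width: 0.0658
```

```bash
python3 - <<'E'
from h import *
d=snap('wrist');P=cloud(d)*1000;z=P[...,2]
h=(z>100)&(z<130)&(P[...,0]>520)&(P[...,0]<620)&(d['img'].max(2)<90)
for r in rects(d,P/1000,h,200,99999): print('H',r, w2r(r[2][:2].tolist()+[0]))
plan((r2w(-3,194.3,86.1),TH-np.pi/2))
E
```

```text
H (array([253., 190.]), np.int32(1370), array([571. , 180.5,  19.6,  39.7,   1.7]), np.float64(117.2), array([25., 24., 24.])) [ -3.50271823 196.02390407   0.        ]
clk 33.3 tcp [572.5 179.4 224.7] rack [ -2.1 194.9 224.7] jawyaw -88.0 q [0.12 0.35 1.42 0.   1.37 1.65] F [ 0.2  0.3 -0.1] w 66.1
to [571.6 178.8  86.1] t [138.6  -0.8   0.6] w [ 0.0018 -0.0004  0.0013]
```

Emit:
{"method": "send_rows", "body": {
  "commands": [
    {"tx": 40, "ty": -0.8, "tz": 0.3, "wx": 0, "wy": 0, "wz": 0, "claw": 65},
    {"tx": 80, "ty": -0.8, "tz": 0.3, "wx": 0, "wy": 0, "wz": 0, "claw": 62},
    {"tx": 110, "ty": -0.8, "tz": 0.3, "wx": 0, "wy": 0, "wz": 0, "claw": 60},
    {"tx": 128, "ty": -0.8, "tz": 0.3, "wx": 0, "wy": 0, "wz": 0, "claw": 60},
    {"tx": 138.6, "ty": -0.8, "tz": 0.3, "wx": 0, "wy": 0, "wz": 0, "claw": 60},
    {"tx": 138.6, "ty": -0.8, "tz": 0.3, "wx": 0, "wy": 0, "wz": 0, "claw": 60},
    {"tx": 138.6, "ty": -0.8, "tz": 0.3, "wx": 0, "wy": 0, "wz": 0, "claw": 45},
    {"tx": 138.6, "ty": -0.8, "tz": 0.3, "wx": 0, "wy": 0, "wz": 0, "claw": 42},
    {"tx": 138.6, "ty": -0.8, "tz": 0.3, "wx": 0, "wy": 0, "wz": 0, "claw": 39},
    {"tx": 138.6, "ty": -0.8, "tz": 0.3, "wx": 0, "wy": 0, "wz": 0, "claw": 37},
    {"tx": 138.6, "ty": -0.8, "tz": 0.3, "wx": 0, "wy": 0, "wz": 0, "claw": 35},
    {"tx": 138.6, "ty": -0.8, "tz": 0.3, "wx": 0, "wy": 0, "wz": 0, "claw": 35},
    {"tx": 138.6, "ty": -0.8, "tz": 0.3, "wx": 0, "wy": 0, "wz": 0, "claw": 35}
  ]
}}

```text
clock: 34.6
position: [0.5722, 0.1792, 0.0868]
tcp_rot: [0.491, 0.509, -0.491, 0.509]
contact_force: [-0.1, -0.2, 5.2]
width: 0.0391
```

```bash
python3 - <<'E'
from h import *
plan()
E
```

```text
clk 34.6 tcp [572.2 179.2  86.8] rack [ -2.4 194.7  86.8] jawyaw -88.0 q [0.12 0.47 1.6  0.   1.07 1.65] F [-0.1 -0.2  5.2] w 39.1
```

Emit:
{"method": "send_rows", "body": {
  "commands": [
    {"tx": -5.3, "ty": 2.1, "tz": 0, "wx": 0, "wy": 0, "wz": 0, "claw": 36},
    {"tx": -10.5, "ty": 4.5, "tz": 0, "wx": 0, "wy": 0, "wz": 0, "claw": 36},
    {"tx": -15.6, "ty": 7.2, "tz": 0, "wx": 0, "wy": 0, "wz": 0, "claw": 36},
    {"tx": -20.5, "ty": 10.2, "tz": 0, "wx": 0, "wy": 0, "wz": 0, "claw": 36},
    {"tx": -25.1, "ty": 13.5, "tz": 0, "wx": 0, "wy": 0, "wz": 0, "claw": 36},
    {"tx": -29.6, "ty": 17.1, "tz": 0, "wx": 0, "wy": 0, "wz": 0, "claw": 36},
    {"tx": -33.9, "ty": 20.9, "tz": 0, "wx": 0, "wy": 0, "wz": 0, "claw": 36},
    {"tx": -37.9, "ty": 25, "tz": 0, "wx": 0, "wy": 0, "wz": 0, "claw": 36},
    {"tx": -41.7, "ty": 29.3, "tz": 0, "wx": 0, "wy": 0, "wz": 0, "claw": 36},
    {"tx": -45.2, "ty": 33.9, "tz": 0, "wx": 0, "wy": 0, "wz": 0, "claw": 36},
    {"tx": -48.4, "ty": 38.6, "tz": 0, "wx": 0, "wy": 0, "wz": 0, "claw": 36},
    {"tx": -51.3, "ty": 43.5, "tz": 0, "wx": 0, "wy": 0, "wz": 0, "claw": 36},
    {"tx": -54, "ty": 48.5, "tz": 0, "wx": 0, "wy": 0, "wz": 0, "claw": 36},
    {"tx": -54, "ty": 48.5, "tz": 0, "wx": 0, "wy": 0, "wz": 0, "claw": 36}
  ]
}}

```text
clock: 36.0
position: [0.6212, 0.1808, 0.1413]
tcp_rot: [0.492, 0.509, -0.491, 0.509]
contact_force: [-2.8, -2.0, -6.6]
width: 0.0388
```

```bash
python3 - <<'E'
from h import *
p,r,s=cur(); q=w2r(p)
plan((r2w(q[0],194.4-120,q[2]),TH-np.pi/2))
E
```

```text
clk 36.0 tcp [621.2 180.8 141.3] rack [ 46.7 194.7 141.3] jawyaw -88.0 q [0.11 0.5  1.41 0.   1.24 1.65] F [-2.8 -2.  -6.6] w 38.8
to [625.2  60.6 141.3] t [-1.000e-01 -2.000e-01  1.203e+02] w [ 0.0017 -0.0005 -0.0009]
```

Emit:
{"method": "send_rows", "body": {
  "commands": [
    {"tx": 0, "ty": 0, "tz": 6, "wx": 0, "wy": 0, "wz": 0, "claw": 36},
    {"tx": 0, "ty": 0, "tz": 18, "wx": 0, "wy": 0, "wz": 0, "claw": 36},
    {"tx": 0, "ty": 0, "tz": 31, "wx": 0, "wy": 0, "wz": 0, "claw": 36},
    {"tx": 0, "ty": 0, "tz": 44, "wx": 0, "wy": 0, "wz": 0, "claw": 36},
    {"tx": 0, "ty": 0, "tz": 57, "wx": 0, "wy": 0, "wz": 0, "claw": 36},
    {"tx": 0, "ty": 0, "tz": 70, "wx": 0, "wy": 0, "wz": 0, "claw": 36},
    {"tx": 0, "ty": 0, "tz": 83, "wx": 0, "wy": 0, "wz": 0, "claw": 36},
    {"tx": 0, "ty": 0, "tz": 96, "wx": 0, "wy": 0, "wz": 0, "claw": 36},
    {"tx": 0, "ty": 0, "tz": 107, "wx": 0, "wy": 0, "wz": 0, "claw": 36},
    {"tx": 0, "ty": 0, "tz": 114, "wx": 0, "wy": 0, "wz": 0, "claw": 36},
    {"tx": 0, "ty": 0, "tz": 118, "wx": 0, "wy": 0, "wz": 0, "claw": 36},
    {"tx": 0, "ty": 0, "tz": 119.5, "wx": 0, "wy": 0, "wz": 0, "claw": 36},
    {"tx": 0, "ty": 0, "tz": 119.5, "wx": 0, "wy": 0, "wz": 0, "claw": 36}
  ]
}}

```text
clock: 37.3
position: [0.6252, 0.0605, 0.1413]
tcp_rot: [0.491, 0.508, -0.491, 0.509]
contact_force: [-5.1, 0.3, -6.2]
width: 0.039
```

```bash
python3 - <<'E'
from h import *
p,r,s=cur(); q=w2r(p); off=q-H(.78,112); off[1]=.7; print(off)
plan(*[(r2w(*(H(t,112)+off)),TH-np.pi/2) for t in list(np.arange(.78,-.01,-.06))+[-0.02]])
E
```

```text
[  3.12011552   0.7        -19.72270631]
clk 37.3 tcp [625.2  60.5 141.3] rack [ 46.6  74.2 141.3] jawyaw -88.0 q [-0.08  0.46  1.46 -0.    1.22  1.46] F [-5.1  0.3 -6.2] w 39.0
to [625.1  60.9 141.3] t [-0.   0.  -0.5] w [ 0.0014  0.0003 -0.0003]
to [620.1  60.7 138.7] t [ 2.6 -5.1 -0.5] w [ 0.0014  0.0003 -0.0003]
to [615.1  60.6 135.7] t [  5.6 -10.   -0.5] w [ 0.0014  0.0003 -0.0003]
to [610.4  60.4 132.5] t [  8.8 -14.7  -0.5] w [ 0.0014  0.0003 -0.0003]
to [605.9  60.3 129. ] t [ 12.3 -19.3  -0.5] w [ 0.0014  0.0003 -0.0003]
to [601.6  60.1 125.2] t [ 16.1 -23.6  -0.5] w [ 0.0014  0.0003 -0.0003]
to [597.5  60.  121.2] t [ 20.1 -27.7  -0.5] w [ 0.0014  0.0003 -0.0003]
to [593.7  59.9 116.9] t [ 24.4 -31.5  -0.5] w [ 0.0014  0.0003 -0.0003]
to [590.1  59.7 112.4] t [ 28.9 -35.1  -0.5] w [ 0.0014  0.0003 -0.0003]
to [586.8  59.6 107.8] t [ 33.6 -38.3  -0.5] w [ 0.0014  0.0003 -0.0003]
to [583.8  59.5 102.9] t [ 38.4 -41.4  -0.5] w [ 0.0014  0.0003 -0.0003]
to [581.1  59.4  97.8] t [ 43.5 -44.1  -0.5] w [ 0.0014  0.0003 -0.0003]
to [578.7  59.4  92.6] t [ 48.7 -46.5  -0.5] w [ 0.0014  0.0003 -0.0003]
to [576.6  59.3  87.3] t [ 54.  -48.5  -0.5] w [ 0.0014  0.0003 -0.0003]
to [576.   59.3  85.5] t [ 55.8 -49.2  -0.5] w [ 0.0014  0.0003 -0.0003]
```

Emit:
{"method": "send_rows", "body": {
  "commands": [
    {"tx": 2.6, "ty": -5.1, "tz": -0.4, "wx": 0, "wy": 0, "wz": 0, "claw": 36},
    {"tx": 5.6, "ty": -10, "tz": -0.4, "wx": 0, "wy": 0, "wz": 0, "claw": 36},
    {"tx": 8.8, "ty": -14.7, "tz": -0.4, "wx": 0, "wy": 0, "wz": 0, "claw": 36},
    {"tx": 12.3, "ty": -19.3, "tz": -0.4, "wx": 0, "wy": 0, "wz": 0, "claw": 36},
    {"tx": 16.1, "ty": -23.6, "tz": -0.4, "wx": 0, "wy": 0, "wz": 0, "claw": 36},
    {"tx": 20.1, "ty": -27.7, "tz": -0.4, "wx": 0, "wy": 0, "wz": 0, "claw": 36},
    {"tx": 24.4, "ty": -31.5, "tz": -0.4, "wx": 0, "wy": 0, "wz": 0, "claw": 36},
    {"tx": 28.9, "ty": -35.1, "tz": -0.4, "wx": 0, "wy": 0, "wz": 0, "claw": 36},
    {"tx": 33.6, "ty": -38.3, "tz": -0.4, "wx": 0, "wy": 0, "wz": 0, "claw": 36},
    {"tx": 38.4, "ty": -41.4, "tz": -0.4, "wx": 0, "wy": 0, "wz": 0, "claw": 36},
    {"tx": 43.5, "ty": -44.1, "tz": -0.4, "wx": 0, "wy": 0, "wz": 0, "claw": 36},
    {"tx": 48.7, "ty": -46.5, "tz": -0.4, "wx": 0, "wy": 0, "wz": 0, "claw": 36},
    {"tx": 54, "ty": -48.5, "tz": -0.4, "wx": 0, "wy": 0, "wz": 0, "claw": 36},
    {"tx": 56, "ty": -49, "tz": -0.4, "wx": 0, "wy": 0, "wz": 0, "claw": 36},
    {"tx": 56, "ty": -49, "tz": -0.4, "wx": 0, "wy": 0, "wz": 0, "claw": 36}
  ]
}}

```text
clock: 38.8
position: [0.5776, 0.0585, 0.0881]
tcp_rot: [0.492, 0.507, -0.49, 0.511]
contact_force: [-6.1, -0.2, 8.3]
width: 0.0389
```

Emit:
{"method": "send_rows", "body": {
  "commands": [
    {"tx": 1.5, "ty": -0.5, "tz": 0, "wx": 0, "wy": 0, "wz": 0, "claw": 36},
    {"tx": 3, "ty": -0.8, "tz": 0, "wx": 0, "wy": 0, "wz": 0, "claw": 36},
    {"tx": 3, "ty": -0.8, "tz": 0, "wx": 0, "wy": 0, "wz": 0, "claw": 36}
  ]
}}

```text
clock: 39.1
position: [0.5776, 0.0582, 0.0879]
tcp_rot: [0.493, 0.506, -0.489, 0.512]
contact_force: [-7.9, 0.6, 9.5]
width: 0.0389
```

Emit:
{"method": "send_rows", "body": {
  "commands": [
    {"tx": 0, "ty": 0, "tz": 0, "wx": 0, "wy": 0, "wz": 0, "claw": 50},
    {"tx": 0, "ty": 0, "tz": 0, "wx": 0, "wy": 0, "wz": 0, "claw": 60},
    {"tx": 0, "ty": 0, "tz": 0, "wx": 0, "wy": 0, "wz": 0, "claw": 60},
    {"tx": 0, "ty": 0, "tz": 0, "wx": 0, "wy": 0, "wz": 0, "claw": 60},
    {"tx": -40, "ty": 0, "tz": 0, "wx": 0, "wy": 0, "wz": 0, "claw": 60},
    {"tx": -80, "ty": 0, "tz": 0, "wx": 0, "wy": 0, "wz": 0, "claw": 60},
    {"tx": -120, "ty": 0, "tz": 0, "wx": 0, "wy": 0, "wz": 0, "claw": 60},
    {"tx": -140, "ty": 0, "tz": 0, "wx": 0, "wy": 0, "wz": 0, "claw": 60},
    {"tx": -140, "ty": 0, "tz": 0, "wx": 0, "wy": 0, "wz": 0, "claw": 60}
  ]
}}

```text
clock: 40.0
position: [0.5785, 0.0583, 0.2317]
tcp_rot: [0.494, 0.504, -0.488, 0.514]
contact_force: [1.2, -0.9, -0.1]
width: 0.06
```

```bash
python3 - <<'E'
from h import *
plan()
d=inrack();P=cloud(d)*1000;z=P[...,2];save(d,'w6.png',1)
h=(z>100)&(z<130)&(P[...,0]>520)&(P[...,0]<620)&(d['img'].max(2)<90)
for r in rects(d,P/1000,h,200,99999): print('H',r, w2r(r[2][:2].tolist()+[0]))
E
```

```text
clk 40.0 tcp [578.5  58.3 231.7] rack [-1.000e-01  7.370e+01  2.317e+02] jawyaw -88.0 q [-0.09  0.3   1.47 -0.    1.35  1.45] F [ 1.2 -0.9 -0.1] w 60.0
in rack: rect ((1.1244163513183594, -46.91294860839844), (53.69871520996094, 204.28860473632812), 0.2782430946826935) z [56.67212837 58.19748256 59.44656567]
H (array([252., 194.]), np.int32(1283), array([574.5,  59.6,  19.9,  39.6,   2. ]), np.float64(116.2), array([22., 21., 22.])) [-4.01310354 75.07432983  0.        ]
```

View pics/w6.png

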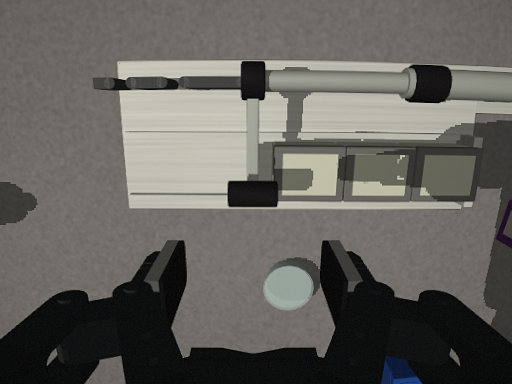

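The wrist view shows three boxes packed against the wall. The pad and arm sit level just behind the last box, and the handle at about (252,194) is released. I'll take one last overview and then hand in.

```bash
python3 - <<'E'
from h import *
d=snap('top');save(d,'top3.png');a=dict(np.load('top0.npz'));P=cloud(d);Q=cloud(a)
dz=np.abs(P[...,2]-Q[...,2])>.012; dz=cv2.morphologyEx(dz.astype(np.uint8),cv2.MORPH_OPEN,np.ones((3,3)))
n,l,st,c=cv2.connectedComponentsWithStats(dz)
for i in range(1,n):
    if st[i,4]>40: print((c[i]*1.5).round(),st[i])
E
```

```text
[411. 447.] [   95    98   417   286 44352]
[396. 211.] [261 138   7   6  42]
[465. 326.] [298 207  26  22 416]
[548. 354.] [354 227  24  18 411]
[224. 361.] [137 230  26  22 421]
```

View pics/top3.png

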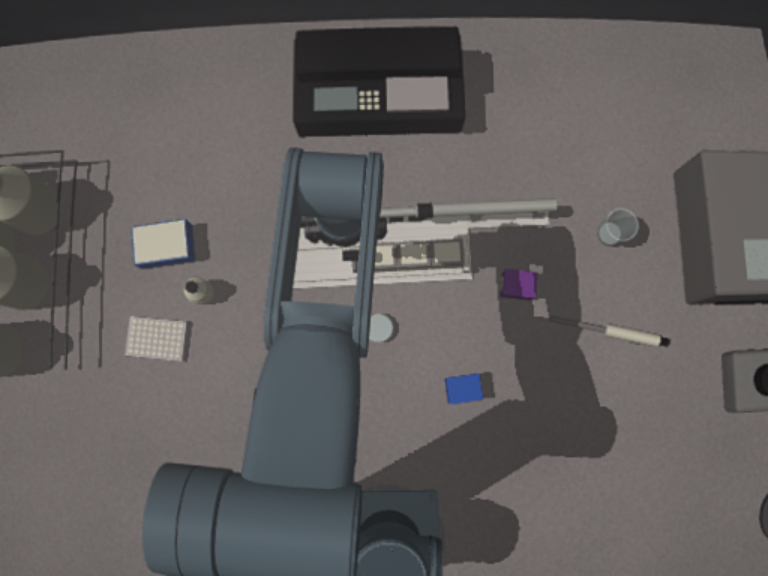

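The overview shows that only the three boxes have left their places, and the bystanders have not moved. The boxes are in the rack at about (355–465, 250), and the robot is clear of everything.

```bash
python3 -c "
from workcell import bot
print(bot.finish_job())"
```

```text
the job is handed in; nothing more can be done
None
```

The job is done and handed in at about 40 s of robot time. There were three white boxes in the scene; no fourth was visible in any view.

- **Bar, first part:** I twisted it up, drew it out to full length and twisted it back down to lock. The handle then sat level at the 0.232 notch.
- **Boxes:** All three stand upright in the channel, packed from the end wall. The row measures 203–204 mm against 3 × 68 mm, centred within about 1 mm. I pushed each box up with 3–5 N.
- **Bar, last part:** I twisted it up to about 0.78 rad, slid it to the three-box notch (about 111–112 mm from the camera, nominal 112) and pressed it down. The handle top reads 116 mm, slightly below the 117–118 mm read in the other locked positions, so it is fully down.
- **Bystanders:** Comparing depth before and after shows no change apart from the boxes, the bar and the robot. The robot was touching nothing when I handed in.

**Not confirmed:** the grip force on the boxes has no sensor reading. I kept it gentle by commanding an opening only 1 mm under the box width. The interface states a fixed grip force of half the maximum, about 60 N, which would be over the 45 N limit if it applied in full. I could not check that directly.

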